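Fit a sliding lid with one turn of the press flywheel

TASK

Pick up the cream enamel lid that lies on the counter, lay it gently in the loading bay of the blue lid-fitting press and let go of it. Then take the wooden handle and turn the flywheel clockwise (seen from above) through exactly one revolution, so that the pusher slides the lid fully home into the music box and draws back, and leave the handle back at the red pointer. Guide the handle gently without straining the soft rubber bush of its pin, do not start it backwards or run on past the pointer, slide the lid in with the press and not by hand, and leave everything else on the counter alone.

Things in the scene. Friction and masses are not known exactly. Their poses are not given: they have to be found in the camera images.
- cream_lid: cream enamel lid with a gold border, lying flat, loose, about 0.12 kg: plate 70 (its x) x 56 (its y) x 8 mm thick with an upright brass grip block 26 (x) x 16 (y) mm on the middle, reaching from the plate's top up to 42 mm above the plate's underside. Origin: centre of the underside, z up. Either way round fits the press.
- blue_lid: the same lid in blue enamel, same size and origin; leave it alone (the two lids may have swapped places)
- bay (a point): centre of the floor of the press's open loading bay, 40 mm above the counter; x points along the push, away from the flywheel, y across, z up. The lid's origin goes here (x from -10 to +12 mm), its x along this x. Two guides 6 mm high, from x = -43 to +47 mm, leave 60 mm across for the 56 mm wide lid. The pusher's face rests at x = -45 mm.
- home (a point): where the lid's origin is when it is pushed home in the cream and gold music box clamped beyond the bay: 68 mm along x from the bay point, same axes and floor. The box's two gold lips (tops 15 mm over the floor) run along both sides from 21 mm before this point to its end wall, 37 mm beyond; they cover the lid's edges, the brass grip block passes between.
- press: blue lid-fitting press, fixed; origin on the counter, same axes as the bay, which is at its x = +70 mm. Blue gear case 180 x 170 x 70 mm, centred at x = -75 mm. On it lies the flywheel, a cream disc with gold rim, 158 mm in diameter, vertical axis, top face 96 mm above the counter. Its axis is nominally at x = -75, y = 0 mm, but its bracket is clamped up to 8 mm off in x and y.
- handle (a point): middle of the upright wooden handle, 26 mm in diameter, 44 mm tall, 6 mm clear of the wheel's face. It spins freely on its pin: a grip on it need not turn with the wheel. Clamped in a slot 43 to 67 mm from the wheel's axis, so the true circle must be felt (or seen). It starts at the red pointer beyond the rim, within 1.2 rad of straight away from the bay. Axes meaningless.
- flywheel (a joint): angle of the flywheel in rad, 0 at the start (handle at the red pointer), growing clockwise seen from above; one revolution is 6.283. It drives the pusher: farthest out at 3.14, back at rest at 6.283; turning on starts another stroke. The wheel stays where it is left; turning takes about 2 to 8 N at the handle, most near 1.8 and 4.5 rad.
- pusher (a joint): travel of the steel pusher in m, 0 at rest, 0.078 at the end of its stroke
- bush_r (a joint): how far the handle is forced outwards from (negative: towards) the wheel's axis in the rubber bush of its pin, in m; 0 unloaded. The bush gives 1 mm for each 4 N sideways, in any level direction. It is harmed by more than 3 mm out or in.
- bush_t (a joint): the same along the direction of turning, positive clockwise; it bears up to 5 mm this way
- stand: mahogany slotted stand, 110 x 150 x 90 mm, with three cream lids standing in it; bystander, origin at the centre of its underside
- shell_box: pearl-white seashell-shaped resin box, 90 mm across, 43 mm high; bystander, origin under its centre
- lighthouse: brass lighthouse figurine, 64 mm across its foot, 143 mm tall; bystander, origin under its centre
- crate: small pine crate, 170 x 130 x 90 mm; bystander, origin under its centre
There are look-alikes about, which are no part of the job. Leave any green or turquoise look-alike of the cream_lid alone.

How it is judged:
By the outcome, as a careful person would: the job done as asked, in the order asked, and still so for the second after the job is handed in, with the robot touching nothing.
It also fails if it takes over 72 s, if anything falls off the work surface, if the arm or the gripper's body presses on something with over 40 N, if the wrist force passes 120 N, or if a joint passes its speed limit or range.

ROBOT

A 6-joint arm with a two-finger parallel gripper is mounted at the origin on the work surface. World frame = base frame: x ahead of the robot, y to its left, z up, the work surface at z = 0. Lengths are in m, angles in rad, forces in N, time in s.
With the tool pointing down it reaches from about 0.25 to 0.725 m from the base axis. Payload 4 kg.
Tool frame: the origin (TCP) lies midway between the tips of the shut fingers; the grasp point (between the pads) lies 19 mm behind it; z points along the fingers, y is the direction in which the jaws open and shut (so a half turn about z gives the same grasp; the last joint's range is limited). The gripper opens to 85 mm and grips with 20 to 120 N. Pads are 22 mm wide; open, the fingers measure 114 mm over their backs; the gripper's body (76 mm by 85 mm) begins 54 mm behind the grasp point. The pads swing forward as they close: fully open they stand 13 mm farther back than shut.
Start: joints at [-1.179, 0.241, 0.005, 1.335, 0, 1.571], TCP at [0.191, -0.462, 0.231] pointing down, gripper open.
Joint ranges: [-2.72, 2.72], [-1.05, 1.87], [-1.09, 1.28], [-1.99, 2.15], [-1.42, 1.44], [-3.14, 3.14]. Speed limits (rad/s): [2.79, 2.79, 3.14, 3.14, 3.14, 3.14].

INTERFACE

Orientations are given as a unit quaternion [x, y, z, w].
In Python, from workcell import get_obs, camera, camera_model, job_done, masks_of gives the robot as it stands.
- The arm moves only by the tool jog_arm, never from a script. Its argument "deltas" is a list that holds one entry, the list of rows, each a list of 7 numbers: the shift along the tool's x, y, z in mm, then the turn, a rotation vector about the tool's x, y, z in degrees, then the finger opening in mm, from 0 to 85.4. A call has 1 to 5 rows; each row shifts and turns the pose as measured when the row begins, along the tool's axes as they then stand; what a row does not reach is not made up. A row lasts 1/10 s, in which the tool goes at most 50 mm and 8.59 degrees, less where a joint would pass 70% of its speed; a pose out of reach is approached as far as the arm can. A call with a gripper value outside its range is refused whole. The fingers move at their own pace and stop on an object; the grip force is fixed at half the most. Time passes only in rows, so rows that do not move let the fingers close. It gives the time, the measured TCP pose, the force and the opening at its end, in the units of the state.
- get_obs(): the state, without advancing time (a new reading comes with each control period).
- camera(name): name is "scene" or "top" or "wrist"; returns the picture (420x560x3 uint8, red, green, blue); there is no depth.
- camera_model(name): a dict with "fovy" (degrees; the focal length in pixels is half the picture's height over the tangent of half this angle, whatever the lens; pixels are square), "cx", "cy" (the principal point, pixels), "pose" (4x4, takes a point from camera to world coordinates); the wrist camera has in their place "T_tool_cam" (4x4, takes a point from camera to tool coordinates, whose origin is the TCP and whose axes are the flange's). Camera axes: x right, y down, z forward; pixel columns grow to the right and rows downward; lengths in m; the calibration is good to about 2 mm. A picture is of the moment at which its call begins: read the wrist's pose just before it. camera_model takes no time and is no camera call.
- job_done(): hands the job in, once; it reports no verdict.
Trained networks look in the newest picture that a camera, given by its name, has taken for a name from the list of things; names that differ only in an ending like _2 or _b are one class to them, and where a whole thing is asked for, a point or a joint stands for the part that bears it (a point fixed in the world has none). Each returns a list of dicts, best first, with "conf" (0 to 1); they miss things now and then, are a little off and sometimes report something else, mostly with a low value. They report only what shows in the picture. A call takes as long as a camera call. They do not tell look-alikes from the thing itself.
- masks_of(target, camera): "pixels" (420x560 bool, what is visible of it) and "at" ([column, row] in pixels, amid what is visible of it).
The state is a dict: "clock": time; "joint_pos": joint angles; "joint_vel": joint speeds; "tau": joint torques, N m; "eef_pos": TCP position; "tool_rot": TCP orientation; "ft_force": force on the tool from outside, world axes, zero at the start; "ft_torque": the same for the moment, N m; "grip_width": finger opening in m.
Only numpy, scipy, OpenCV 4.12 (cv2) and the standard library are available. Lean on these libraries where they do the work, as an engineer would, in place of code of your own. Each camera call takes 0.05 s, during which the arm holds its last target. There are 200 camera calls.

## Working session

There is one attempt and no reset: what is moved stays moved. The work goes in short steps, Python scripts to look and compute and a tool call to move; the robot and the scene stay as the last step left them, time stands still between calls to the robot, and variables do not carry over. Pictures are saved under pics/ and viewed, about 8 in all and at most 12, crops included, and the job is handed in when it is done.

Besides the shell and the picture viewer there is one more tool, called after "Emit:" as a command line: name --argument value ..., lists and objects as JSON in quotes. jog_arm: Moves the arm, as the interface text tells. Its arguments: {"type":"object","properties":{"deltas":{"type":"array"}},"required":["deltas"]}

```bash
mkdir -p pics; ls
cat > h.py <<'E'
import numpy as np, cv2
from workcell import *
def save(n,f): 
    im=camera(n); cv2.imwrite('pics/'+f,im[:,:,::-1]); return im
def pose(n):
    m=camera_model(n)
    if n!='wrist': return np.array(m['pose']),m
    from scipy.spatial.transform import Rotation as R
    o=get_obs(); T=np.eye(4); T[:3,:3]=R.from_quat(o['tool_rot']).as_matrix(); T[:3,3]=o['eef_pos']
    return T@np.array(m['T_tool_cam']),m
def ray(P,m,uv):
    f=210/np.tan(np.radians(m['fovy'])/2)
    d=P[:3,:3]@np.array([(uv[0]-m['cx'])/f,(uv[1]-m['cy'])/f,1]); return P[:3,3],d
def atz(P,m,uv,z):
    o,d=ray(P,m,uv); return o+d*(z-o[2])/d[2]
def proj(P,m,X):
    f=210/np.tan(np.radians(m['fovy'])/2)
    c=np.linalg.inv(P)@np.append(X,1); return np.array([m['cx']+f*c[0]/c[2],m['cy']+f*c[1]/c[2]])
E
python3 - <<'E'
from h import *
print(get_obs())
a=save('top','top0.png');b=save('scene','scene0.png')
for n in ('top','scene'):
    P,m=pose(n);print(n,m)
    for t in ['cream_lid','blue_lid','press','handle','stand','shell_box','lighthouse','crate']:
        for r in masks_of(t,n)[:4]:
            print(t,round(r['conf'],2),r['at'],r['pixels'].sum(),atz(P,m,r['at'],0.0).round(3))
E
```

```text
pics
{'clock': 0.0, 'joint_pos': array([-1.17895090e+00,  2.41452385e-01,  3.75180286e-03,  1.33518453e+00,
       -4.14137257e-05,  1.57082319e+00]), 'joint_vel': array([-7.71526508e-05,  1.05961256e-03, -3.54110365e-04,  4.17520427e-04,
        1.59780040e-03, -9.48605665e-04]), 'tau': array([ 1.83765325e-03, -3.72320688e+01,  2.52405971e+01,  1.68677961e-02,
        1.29844193e-04,  1.52200865e-06]), 'eef_pos': array([ 0.19070155, -0.46154111,  0.23040379]), 'tool_rot': array([ 9.80870537e-01,  1.94658416e-01, -2.23638044e-04, -1.02037763e-03]), 'ft_force': array([-0.52371916, -0.36091441, -0.45058671]), 'ft_torque': array([ 0.05897472,  0.05292251, -0.02486156]), 'grip_width': 0.0853166328938329}
top {'fovy': 57.175973125736846, 'cx': 280.6942310107869, 'cy': 211.3443024675429, 'pose': array([[ 0.14061032, -0.96027411,  0.24104435,  0.34598419],
       [-0.99004179, -0.13804374,  0.0275894 , -0.10129143],
       [ 0.00678128, -0.24252334, -0.97012187,  1.00459574],
       [ 0.        ,  0.        ,  0.        ,  1.        ]])}
cream_lid 0.85 [421.3, 327.0] 654 [ 0.35  -0.463  0. 
[... 890 characters left out ...]
     ,  0.        ,  0.        ,  1.        ]])}
cream_lid 0.66 [221.3, 236.7] 267 [ 0.579 -0.286  0.   ]
cream_lid 0.52 [226.0, 209.7] 280 [ 0.447 -0.319  0.   ]
cream_lid 0.5 [265.0, 200.4] 252 [ 0.366 -0.205  0.   ]
cream_lid 0.49 [235.7, 188.7] 179 [ 0.324 -0.327  0.   ]
blue_lid 0.7 [408.6, 252.3] 375 [0.51  0.285 0.   ]
blue_lid 0.54 [316.1, 240.0] 3446 [0.523 0.005 0.   ]
press 0.67 [318.2, 239.2] 3542 [0.518 0.011 0.   ]
handle 0.49 [367.0, 222.8] 145 [0.403 0.152 0.   ]
stand 0.95 [329.6, 295.9] 2654 [0.731 0.081 0.   ]
shell_box 0.98 [389.1, 302.6] 814 [0.716 0.237 0.   ]
lighthouse 0.76 [212.9, 263.9] 736 [ 0.695 -0.268  0.   ]
crate 0.77 [161.7, 205.8] 2763 [ 0.479 -0.542  0.   ]
```

```bash
python3 -c "
import cv2
a=cv2.imread('pics/top0.png')[120:370,110:530];cv2.imwrite('pics/t1.png',cv2.resize(a,(798,475),interpolation=cv2.INTER_CUBIC))"
```

```text
(no output)
```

View pics/t1.png

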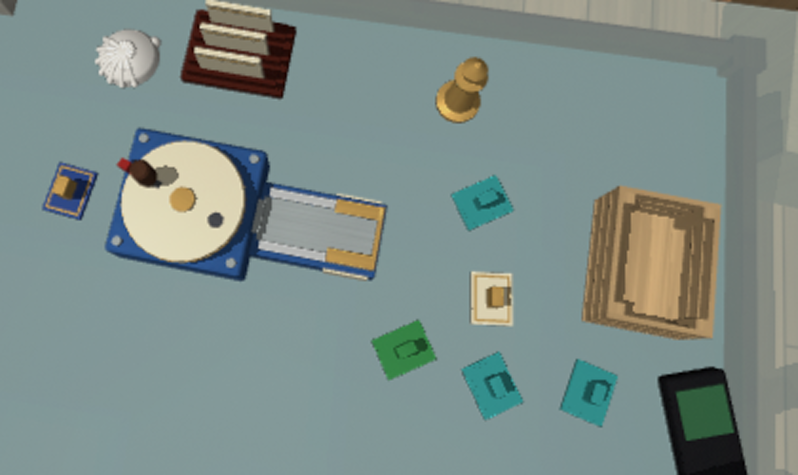

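The crop shows the cream lid with its gold border at about (492,298), full-frame (369,277). That matches the third network hit, near (0.458,-0.311). The handle is by the red pointer at (140,170). The blue lid is at the far left, and the green and turquoise lids are decoys.

Run:
```python
from h import *
m=camera_model('wrist');print(m)
P,m=pose('top')
S=lambda x,y:(110+x/1.9,120+y/1.9)
c=[atz(P,m,S(*p),.07)[:2] for p in [(140,130),(268,152),(243,279),(106,250)]]
c=np.array(c);print(c.round(3), c.mean(0).round(3),np.linalg.norm(np.diff(c,axis=0),axis=1))
d=(c[1]+c[2]-c[0]-c[3])/2;print('yaw',np.arctan2(d[1],d[0]),np.hypot(*d))
print('hub',atz(P,m,S(182,199),.1),'box end corners',[atz(P,m,S(*p),.055).round(3) for p in [(386,206),(374,279)]])
print('lid',[atz(P,m,S(*p),.008).round(3) for p in [(470,272),(512,273),(514,325),(471,325)]])
r=[r for r in masks_of('cream_lid','top')] if 0 else 0
```

```text
{'fovy': 71.78667403598139, 'cx': 279.44805759387083, 'cy': 209.59272112354844, 'T_tool_cam': array([[ 7.24052444e-04, -9.58743969e-01, -2.84270079e-01,
         7.35381324e-02],
       [ 9.99999670e-01,  5.89200879e-04,  5.59888035e-04,
        -1.38035945e-04],
       [-3.69297096e-04, -2.84270390e-01,  9.58744079e-01,
        -1.43059572e-01],
       [ 0.00000000e+00,  0.00000000e+00,  0.00000000e+00,
         1.00000000e+00]])}
[[0.602 0.177]
 [0.597 0.003]
 [0.427 0.008]
 [0.439 0.188]] [0.516 0.094] [0.17376704 0.16984407 0.17998733]
yaw -1.6200948009760812 0.17685506351254449
hub [0.51247086 0.09740716 0.1       ] box end corners [array([ 0.55 , -0.161,  0.055]), array([ 0.452, -0.158,  0.055])]
lid [array([ 0.485, -0.288,  0.008]), array([ 0.492, -0.345,  0.008]), array([ 0.423, -0.353,  0.008]), array([ 0.415, -0.296,  0.008])]
```

```bash
cat >> h.py <<'E'
from scipy.spatial.transform import Rotation as R
def plan(X,yaw,n,grip=85,pos=None,q=None):
    "rows from present pose to tool-down pose at X with tool-x yaw (deg), evenly in n rows"
    o=get_obs(); p=np.array(o['eef_pos'] if pos is None else pos); r=R.from_quat(o['tool_rot']) if q is None else q
    y=np.radians(yaw); T=R.from_matrix(np.array([[np.cos(y),np.sin(y),0],[np.sin(y),-np.cos(y),0],[0,0,-1]]))
    for k in range(n,0,-1):
        d=r.inv().apply((np.array(X)-p)/k); w=np.degrees((r.inv()*T).as_rotvec())/k
        print([round(float(v),1) for v in d*1e3]+[round(float(v),1) for v in w]+[grip],end=',\n')
        p=p+r.apply(d); r=r*R.from_rotvec(np.radians(w))
def st():
    o=get_obs(); r=R.from_quat(o['tool_rot']).as_matrix()
    print(round(o['clock'],2),'p',np.round(o['eef_pos'],4),'yaw',round(float(np.degrees(np.arctan2(r[1,0],r[0,0]))),2),'z',np.round(r[:,2],3),'F',np.round(o['ft_force'],1),'w',round(o['grip_width'],4))
E
python3 -c "
from h import *
plan([.40,-.22,.33],6.7,7)"
```

```text
[40.8, -20.6, -14.1, 0.0, -0.0, 2.2, 85],
[40.0, -22.1, -14.1, 0.0, -0.0, 2.2, 85],
[39.1, -23.7, -14.1, 0.0, -0.0, 2.2, 85],
[38.1, -25.2, -14.1, 0.0, -0.0, 2.2, 85],
[37.1, -26.7, -14.1, 0.0, -0.0, 2.2, 85],
[36.0, -28.1, -14.1, 0.0, -0.0, 2.2, 85],
[34.9, -29.5, -14.1, 0.0, -0.0, 2.2, 85],
```

Emit:
jog_arm --deltas '[[[41, -21, -14, 0, 0, 2.2, 85], [40, -22, -14, 0, 0, 2.2, 85], [39, -24, -14, 0, 0, 2.2, 85], [38, -25, -14, 0, 0, 2.2, 85], [37, -27, -14, 0, 0, 2.2, 85]]]'

```text
clock: 1.4
eef_pos: [0.3414, -0.2876, 0.3008]
tool_rot: [0.996, 0.089, -0.001, -0.001]
ft_force: [1.0, -0.4, 0.2]
grip_width: 0.085
```

Emit:
jog_arm --deltas '[[[36, -28, -14, 0, 0, 2.2, 85], [35, -29, -14, 0, 0, 2.2, 85], [0, 0, 0, 0, 0, 0, 85], [0, 0, 0, 0, 0, 0, 85]]]'

```text
clock: 1.8
eef_pos: [0.4087, -0.2129, 0.3325]
tool_rot: [0.999, 0.054, 0.002, -0.0]
ft_force: [-0.1, 0.1, -0.4]
grip_width: 0.0851
```

Run:
```python
from h import *
st()
P,m=pose('wrist');np.save('P1.npy',P);save('wrist','w1.png');st()
for t in ['cream_lid','press','handle']:
    for r in masks_of(t,'wrist')[:4]:
        print(t,round(r['conf'],2),r['at'],r['pixels'].sum(),atz(P,m,r['at'],0.02).round(3))
im=cv2.imread('pics/w1.png');cv2.imwrite('pics/w1b.png',cv2.resize(im,(800,600),interpolation=cv2.INTER_CUBIC))
```

```text
1.8 p [ 0.4087 -0.2129  0.3325] yaw 6.17 z [ 0.004  0.    -1.   ] F [-0.1  0.1 -0.4] w 0.0851
1.85 p [ 0.4085 -0.2132  0.3325] yaw 6.11 z [ 0.004  0.001 -1.   ] F [ 0.1 -0.3 -0.2] w 0.0849
cream_lid 0.94 [343.1, 212.7] 1342 [ 0.355 -0.324  0.02 ]
cream_lid 0.87 [351.7, 148.8] 1637 [ 0.458 -0.319  0.02 ]
cream_lid 0.84 [345.7, 55.2] 2059 [ 0.585 -0.288  0.02 ]
cream_lid 0.84 [276.3, 190.1] 1361 [ 0.38  -0.211  0.02 ]
press 0.78 [152.3, 84.3] 15790 [ 0.517 -0.015  0.02 ]
handle 0.6 [129.5, 80.2] 319 [0.519 0.018 0.02 ]
```

View pics/w1b.png

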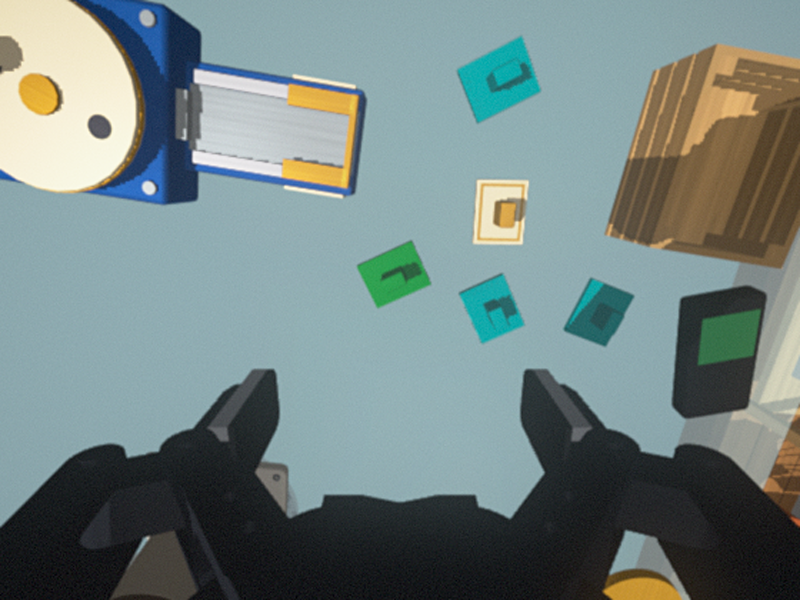

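The wrist view shows the cream lid's corners at about (477,180), (529,181), (523,244) and (473,243), in 800-wide pixels. The bay is at (200-350, 65-195). Next I refine the lid pose.

Run:
```python
from h import *
P=np.load('P1.npy');m=camera_model('wrist')
im=cv2.imread('pics/w1.png').astype(int)
b,g,r=im[...,0],im[...,1],im[...,2]
mask=((r-b>-5)&(r>120)).astype(np.uint8); mask[:118]=0;mask[180:]=0;mask[:,:322]=0;mask[:,378:]=0
mask=cv2.morphologyEx(mask,cv2.MORPH_OPEN,np.ones((2,2)))
ys,xs=np.nonzero(mask);print(len(xs),xs.min(),xs.max(),ys.min(),ys.max())
pts=np.array([atz(P,m,(x,y),.008)[:2] for x,y in zip(xs,ys)],np.float32)
c,s,a=cv2.minAreaRect(pts);print('rect',c,s,a); print(cv2.boxPoints((c,s,a)).round(4))
cv=[atz(P,m,(x/1.4286,y/1.4286),.008)[:2] for x,y in [(477,180),(529,181),(523,244),(473,243)]];print(np.round(cv,4),np.mean(cv,0))
```

```text
1671 331 370 126 172
rect (0.45588919520378113, -0.3208163380622864) (0.07137446105480194, 0.058017998933792114) 5.252748012542725
[[ 0.4177 -0.2952]
 [ 0.423  -0.353 ]
 [ 0.4941 -0.3464]
 [ 0.4888 -0.2887]]
[[ 0.4884 -0.2888]
 [ 0.4935 -0.3451]
 [ 0.4253 -0.3518]
 [ 0.4203 -0.2953]] [ 0.45686368 -0.32026645]
```

```bash
python3 -c "
from h import *
plan([.4565,-.3205,.09],5.3,7,55)"
```

```text
[5.4, 15.8, 34.6, -0.0, -0.0, 0.1, 55],
[5.4, 15.8, 34.6, -0.0, -0.0, 0.1, 55],
[5.4, 15.8, 34.6, -0.0, -0.0, 0.1, 55],
[5.5, 15.8, 34.6, -0.0, -0.0, 0.1, 55],
[5.5, 15.8, 34.6, -0.0, -0.0, 0.1, 55],
[5.5, 15.7, 34.6, -0.0, -0.0, 0.1, 55],
[5.6, 15.7, 34.6, -0.0, -0.0, 0.1, 55],
```

Emit:
jog_arm --deltas '[[[5.4, 15.8, 34.6, 0, 0, 0.1, 55], [5.4, 15.8, 34.6, 0, 0, 0.1, 55], [5.4, 15.8, 34.6, 0, 0, 0.1, 55], [5.4, 15.8, 34.6, 0, 0, 0.1, 55], [5.4, 15.8, 34.6, 0, 0, 0.1, 55]]]'

```text
clock: 2.5
eef_pos: [0.4411, -0.3, 0.1594]
tool_rot: [0.999, 0.041, 0.007, 0.003]
ft_force: [-0.0, -0.1, 0.1]
grip_width: 0.0551
```

Emit:
jog_arm --deltas '[[[5.5, 15.8, 34.6, 0, 0, 0.1, 55], [5.5, 15.8, 30, 0, 0, 0.1, 55], [0, 0, 0, 0, 0, 0, 55], [0, 0, 0, 0, 0, 0, 55]]]'

```text
clock: 2.9
eef_pos: [0.4469, -0.336, 0.0854]
tool_rot: [0.999, 0.033, 0.001, -0.001]
ft_force: [-0.2, -0.7, 0.7]
grip_width: 0.0552
```

Run:
```python
from h import *
st()
P,m=pose('wrist');im=save('wrist','w2.png')
X=np.array([.4565,-.3205]);y=np.radians(5.3);c,s=np.cos(y),np.sin(y)
d=im[:,:,::-1].copy()
for dx,dy,z in [(35,28,8),(35,-28,8),(-35,28,8),(-35,-28,8),(13,8,42),(13,-8,42),(-13,8,42),(-13,-8,42)]:
    u=proj(P,m,[X[0]+(c*dx-s*dy)/1e3,X[1]+(s*dx+c*dy)/1e3,z/1e3]);cv2.circle(d,tuple(int(round(v)) for v in u),2,(0,0,255),-1)
cv2.imwrite('pics/w2b.png',d)
plan([.4565,-.3205,.013],5.3,4,55)
```

```text
2.9 p [ 0.4469 -0.336   0.0854] yaw 3.75 z [ 0.002  0.002 -1.   ] F [-0.2 -0.7  0.7] w 0.0552
[2.7, -3.6, 18.1, -0.0, -0.0, -0.4, 55],
[2.7, -3.6, 18.1, -0.0, -0.0, -0.4, 55],
[2.7, -3.6, 18.1, -0.0, -0.0, -0.4, 55],
[2.8, -3.6, 18.1, -0.0, -0.0, -0.4, 55],
```

View pics/w2b.png

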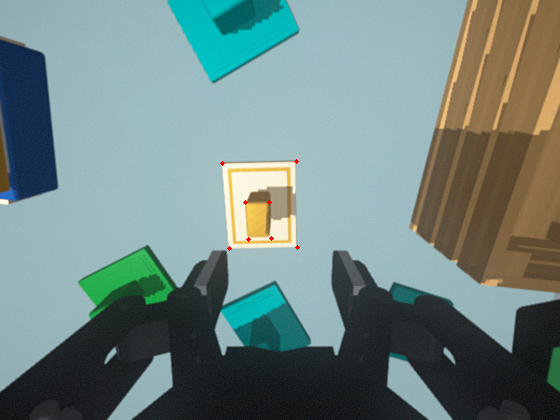

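The projected corners sit on the lid and its grip block, so the pose is confirmed. Now I descend.

Emit:
jog_arm --deltas '[[[5, -7, 10, 0, 0, -0.8, 55], [5, -7, 10, 0, 0, -0.7, 55], [0, 0, 0, 0, 0, 0, 55]]]'

```text
clock: 3.25
eef_pos: [0.4575, -0.3207, 0.0683]
tool_rot: [0.999, 0.047, 0.004, 0.001]
ft_force: [-0.1, -0.3, -0.2]
grip_width: 0.0552
```

```bash
python3 -c "
from h import *
st();plan([.4565,-.3205,.013],5.3,4,55)"
```

```text
3.25 p [ 0.4575 -0.3207  0.0683] yaw 5.35 z [ 0.008 -0.002 -1.   ] F [-0.1 -0.3 -0.2] w 0.0552
[-0.3, -0.1, 13.8, 0.0, -0.1, 0.0, 55],
[-0.3, -0.1, 13.8, 0.0, -0.1, 0.0, 55],
[-0.3, -0.1, 13.8, 0.0, -0.1, 0.0, 55],
[-0.3, -0.1, 13.8, 0.0, -0.1, 0.0, 55],
```

Emit:
jog_arm --deltas '[[[0, 0, 14, 0, 0, 0, 55], [0, 0, 14, 0, 0, 0, 55], [0, 0, 14, 0, 0, 0, 55], [0, 0, 9, 0, 0, 0, 50], [0, 0, 0, 0, 0, 0, 50]]]'

```text
clock: 3.75
eef_pos: [0.462, -0.3188, 0.02]
tool_rot: [0.999, 0.05, 0.007, 0.004]
ft_force: [-0.6, 0.1, -0.8]
grip_width: 0.0499
```

```bash
python3 -c "
from h import *
st()"
```

```text
3.75 p [ 0.462  -0.3188  0.02  ] yaw 5.76 z [ 0.014 -0.007 -1.   ] F [-0.6  0.1 -0.8] w 0.0499
```

```bash
python3 -c "
from h import *
plan([.4565,-.3205,.013],5.3,1,50)"
```

```text
[-5.7, 1.1, 6.9, 0.5, -0.8, 0.5, 50],
```

Emit:
jog_arm --deltas '[[[-5.5, 1, 6, 0.5, -0.8, 0.5, 50], [0, 0, 0, 0, 0, 0, 30], [0, 0, 0, 0, 0, 0, 30]]]'

```text
clock: 4.05
eef_pos: [0.4575, -0.3208, 0.0152]
tool_rot: [0.999, 0.046, 0.0, 0.0]
ft_force: [0.8, -0.4, -0.4]
grip_width: 0.0306
```

```bash
python3 -c "
from h import *
st()"
```

```text
4.05 p [ 0.4575 -0.3208  0.0152] yaw 5.26 z [ 0. -0. -1.] F [ 0.8 -0.4 -0.4] w 0.0306
```

Emit:
jog_arm --deltas '[[[-0.5, 0, 3.5, 0, 0, 0, 22], [0, 0, 0, 0, 0, 0, 10], [0, 0, 0, 0, 0, 0, 5], [0, 0, 0, 0, 0, 0, 5], [0, 0, 0, 0, 0, 0, 5]]]'

```text
clock: 4.55
eef_pos: [0.4574, -0.3215, 0.0124]
tool_rot: [0.999, 0.046, 0.001, 0.001]
ft_force: [0.0, -0.3, -1.0]
grip_width: 0.0151
```

Emit:
jog_arm --deltas '[[[0, 0, 0, 0, 0, 0, 5], [0, 0, -8, 0, 0, 0, 5], [0, 0, -15, 0, 0, 0, 5], [0, 0, -20, 0, 0, 0, 5], [0, 0, -25, 0, 0, 0, 5]]]'

```text
clock: 5.05
eef_pos: [0.4541, -0.3192, 0.0792]
tool_rot: [0.999, 0.046, -0.003, -0.002]
ft_force: [0.0, -0.5, -0.3]
grip_width: 0.0149
```

```bash
python3 -c "
from h import *
st();plan([.505,-.23,.20],87,11,5)"
```

```text
5.05 p [ 0.4541 -0.3192  0.0792] yaw 5.24 z [-0.006  0.005 -1.   ] F [ 0.  -0.5 -0.3] w 0.0149
[5.3, -7.7, -11.0, -0.0, 0.0, -7.4, 5],
[6.2, -7.0, -11.0, -0.0, 0.0, -7.4, 5],
[7.1, -6.1, -11.0, -0.0, 0.0, -7.4, 5],
[7.8, -5.1, -11.0, -0.0, 0.0, -7.4, 5],
[8.4, -4.0, -11.0, -0.0, 0.0, -7.4, 5],
[8.9, -2.9, -11.0, -0.0, 0.0, -7.4, 5],
[9.2, -1.7, -11.0, -0.0, 0.0, -7.4, 5],
[9.3, -0.5, -11.0, -0.0, 0.0, -7.4, 5],
[9.3, 0.7, -11.0, -0.0, 0.0, -7.4, 5],
[9.1, 1.9, -11.0, -0.0, 0.0, -7.4, 5],
[8.8, 3.1, -11.0, -0.0, 0.0, -7.4, 5],
```

Emit:
jog_arm --deltas '[[[5, -8, -11, 0, 0, -7.4, 5], [6, -7, -11, 0, 0, -7.4, 5], [7, -6, -11, 0, 0, -7.4, 5], [8, -5, -11, 0, 0, -7.4, 5], [8.5, -4, -11, 0, 0, -7.4, 5]]]'

```text
clock: 5.55
eef_pos: [0.4782, -0.2792, 0.1425]
tool_rot: [0.929, 0.371, -0.0, -0.0]
ft_force: [-0.0, -0.1, -1.2]
grip_width: 0.0152
```

Emit:
jog_arm --deltas '[[[9, -3, -11, 0, 0, -7.4, 5], [9, -2, -11, 0, 0, -7.4, 5], [9, 0, -11, 0, 0, -7.4, 5], [9, 1, -11, 0, 0, -7.4, 5], [9, 2, -11, 0, 0, -7.4, 5]]]'

```text
clock: 6.05
eef_pos: [0.5006, -0.2367, 0.2033]
tool_rot: [0.754, 0.657, 0.0, 0.001]
ft_force: [0.0, -0.0, -1.6]
grip_width: 0.0152
```

Emit:
jog_arm --deltas '[[[9, 3, -11, 0, 0, -7.4, 5], [0, 0, 0, 0, 0, 0, 5], [0, 0, 0, 0, 0, 0, 5], [0, 0, 0, 0, 0, 0, 5]]]'

```text
clock: 6.45
eef_pos: [0.5056, -0.2275, 0.2177]
tool_rot: [0.709, 0.705, 0.001, 0.003]
ft_force: [-0.1, -0.0, -1.0]
grip_width: 0.0152
```

Run:
```python
from h import *
st()
P,m=pose('wrist');np.save('P3.npy',P);im=save('wrist','w3.png')
cv2.imwrite('pics/w3b.png',cv2.resize(cv2.imread('pics/w3.png'),(800,600),interpolation=cv2.INTER_CUBIC))
for r in masks_of('handle','wrist')[:3]: print(round(r['conf'],2),r['at'],r['pixels'].sum(),atz(P,m,r['at'],0.124).round(3))
```

```text
6.45 p [ 0.5056 -0.2275  0.2177] yaw 89.68 z [ 0.006 -0.003 -1.   ] F [-0.1 -0.  -1. ] w 0.0152
0.74 [280.5, 64.5] 13072 [ 0.509 -0.113  0.124]
```

View pics/w3b.png

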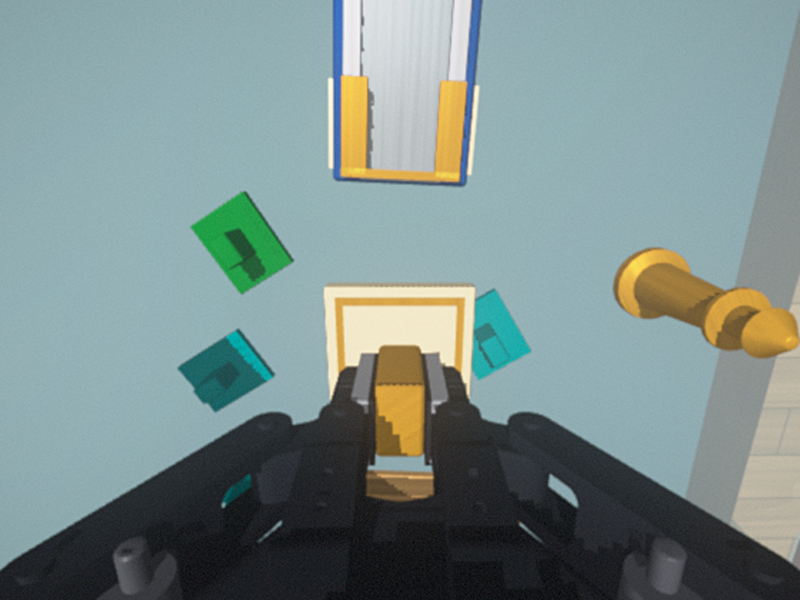

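The lid hangs square in the jaws. The box mouth is visible at the top of the picture, but the bay and wheel are out of frame, so I move closer.

Emit:
jog_arm --deltas '[[[25, 0, 0, 0, 0, 0, 5], [30, 0, -2, 0, 0, 0, 5], [30, 0, -2, 0, 0, 0, 5], [25, 0, 0, 0, 0, 0, 5], [0, 0, 0, 0, 0, 0, 5]]]'

```text
clock: 7.05
eef_pos: [0.5039, -0.117, 0.2175]
tool_rot: [0.713, 0.701, -0.001, 0.0]
ft_force: [1.5, -0.1, -0.8]
grip_width: 0.0152
```

Emit:
jog_arm --deltas '[[[0, 0, 0, 0, 0, 0, 5], [0, 0, 0, 0, 0, 0, 5]]]'

```text
clock: 7.25
eef_pos: [0.5035, -0.1177, 0.2168]
tool_rot: [0.713, 0.701, -0.001, -0.0]
ft_force: [-0.8, -0.1, -1.6]
grip_width: 0.0152
```

Run:
```python
from h import *
st()
P,m=pose('wrist');np.save('P4.npy',P);im=save('wrist','w4.png')
cv2.imwrite('pics/w4b.png',cv2.resize(cv2.imread('pics/w4.png'),(800,600),interpolation=cv2.INTER_CUBIC))
for r in masks_of('handle','wrist')[:3]: print(round(r['conf'],2),r['at'],r['pixels'].sum(),atz(P,m,r['at'],0.124).round(3))
```

```text
7.25 p [ 0.5035 -0.1177  0.2168] yaw 88.98 z [-0.002 -0.002 -1.   ] F [-0.8 -0.1 -1.6] w 0.0152
```

View pics/w4b.png

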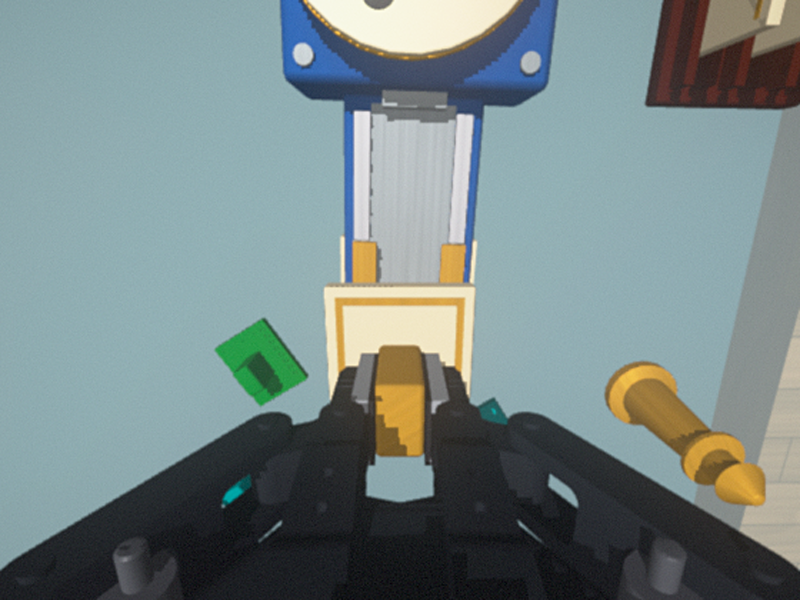

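This view shows the bay floor between the white guides at rows 110-240, the lip starts at about (365,241) and (453,244), the case edge at row ~78, and the pusher at (415,100). Next is the press axis at sub-pixel precision.

Run:
```python
from h import *
P=np.load('P4.npy');m=camera_model('wrist')
im=cv2.imread('pics/w4.png').astype(int);b,g,r=im[...,0],im[...,1],im[...,2]
for row in (90,120,150): print(row,[tuple(im[row,c]) for c in range(242,264,2)],'|',[tuple(im[row,c]) for c in range(316,340,2)])
blue=(b-r>60)&(b-g>35)
cl=[]
for row in range(82,165,4):
    xs=np.nonzero(blue[row,225:350])[0]+225
    wl=np.nonzero((r[row,240:350]>175))[0]+240
    if len(xs)<2 or len(wl)<2: continue
    a,c=xs.min()-.5,xs.max()+.5; wa,wb=wl.min()-.5,wl.max()+.5
    A=[atz(P,m,(a,row),.046),atz(P,m,(c,row),.046),atz(P,m,(wa,row),.046),atz(P,m,(wb,row),.046)]
    cl.append([(A[2][0]+A[3][0])/2,(A[2][1]+A[3][1])/2]);print(row,np.round([v[0] for v in A],4),round(A[2][1],4), 'w',round(A[3][0]-A[2][0],4),[a,c,wa,wb])
cl=np.array(cl);k=np.polyfit(cl[:,1],cl[:,0],1);print('x=',k,'yaw of push', np.degrees(np.arctan2(-1,-k[0])))
S=1/1.42857
for n,p,z in [('lipL',(365,241),.055),('lipR',(453,244),.055),('caseL',(330,91),.07),('caseR',(500,89),.07),('scrL',(303,54),.07),('scrR',(530,62),.07),('pushL',(383,106),.048),('pushR',(447,106),.048)]:
    print(n,atz(P,m,(p[0]*S,p[1]*S),z).round(4))
```

```text
90 [(np.int64(175), np.int64(104), np.int64(55)), (np.int64(185), np.int64(111), np.int64(61)), (np.int64(181), np.int64(107), np.int64(64)), (np.int64(224), np.int64(221), np.int64(221)), (np.int64(228), np.int64(226), np.int64(228)), (np.int64(224), np.int64(220), np.int64(223)), (np.int64(226), np.int64(224), np.int64(225)), (np.int64(231), np.int64(228), np.int64(229)), (np.int64(217), np.int64(212), np.int64(214)), (np.int64(175), np.int64(175), np.int64(167)), (np.int64(199), np.int64(198), np.int64(188))] | [(np.int64(192), np.int64(190), np.int64(182)), (np.int64(173), np.int64(169), np.int64(165)), (np.int64(221), np.int64(218), np.int64(219)), (np.int64(222), np.int64(219), np.int64(221)), (np.int64(217), np.int64(214), np.int64(215)), (np.int64(220), np.int64(218), np.int64(218)), (np.int64(223), np.int64(221), np.int64(222)), (np.int64(195), np.int64(194), np.int64(194)), (np.int64(167), np.int64(99), np.int64(56)), (np.int64(175), np.int64(106), np.int64(57)), (np.int64(136), np.int64(86), np.int64(53)), (np.int64(172), np.int64(168), np.int64(139))]
120 [(np.int64(174),
[... 4416 characters left out ...]
247.5), np.float64(325.5)]
154 [0.4634 0.5605 0.4709 0.5541] -0.0758 w 0.0832 [np.float64(240.5), np.float64(331.5), np.float64(247.5), np.float64(325.5)]
158 [0.4631 0.5596 0.4707 0.5542] -0.08 w 0.0836 [np.float64(240.5), np.float64(330.5), np.float64(247.5), np.float64(325.5)]
162 [0.4629 0.5597 0.4704 0.5533] -0.0843 w 0.0828 [np.float64(240.5), np.float64(330.5), np.float64(247.5), np.float64(324.5)]
x= [0.04853296 0.51611078] yaw of push -92.77855357842427
lipL [ 0.4795 -0.0903  0.055 ]
lipR [ 0.5444 -0.0936  0.055 ]
caseL [0.4625 0.0076 0.07  ]
caseR [0.5703 0.0069 0.07  ]
scrL [0.4471 0.0287 0.07  ]
scrR [0.5881 0.0218 0.07  ]
pushL [0.4951 0.0016 0.048 ]
pushR [0.5392 0.0008 0.048 ]
```

Run:
```python
from h import *
plan([.5138,-.047,.10],87.22,5,5)
P,m=pose('wrist');T=np.array(m['T_tool_cam'])
for z in(.0044,.0124): print([atz(T,m,(p/1.42857,285/1.42857),z).round(4) for p in (325,474)])
```

```text
[14.3, 1.8, 23.3, -0.0, 0.0, 0.3, 5],
[14.3, 1.7, 23.3, -0.0, 0.0, 0.3, 5],
[14.3, 1.7, 23.3, -0.0, 0.0, 0.3, 5],
[14.3, 1.6, 23.4, -0.0, 0.0, 0.3, 5],
[14.3, 1.5, 23.4, -0.0, 0.0, 0.3, 5],
[array([ 0.0346, -0.0261,  0.0044]), array([0.0347, 0.0286, 0.0044])]
[array([ 0.0326, -0.0276,  0.0124]), array([0.0326, 0.0301, 0.0124])]
```

Run:
```python
from h import *
for i in range(2):
    m=camera_model('wrist');print(m)
```

```text
{'fovy': 71.78667403598139, 'cx': 279.44805759387083, 'cy': 209.59272112354844, 'T_tool_cam': array([[ 7.23334171e-04, -9.58719688e-01, -2.84351959e-01,
         7.28619427e-02],
       [ 9.99999709e-01,  7.61878261e-04, -2.49470005e-05,
         1.16705852e-03],
       [ 2.40558757e-04, -2.84351858e-01,  9.58719961e-01,
        -1.43063320e-01],
       [ 0.00000000e+00,  0.00000000e+00,  0.00000000e+00,
         1.00000000e+00]])}
{'fovy': 71.78667403598139, 'cx': 279.44805759387083, 'cy': 209.59272112354844, 'T_tool_cam': array([[ 7.23334171e-04, -9.58719688e-01, -2.84351959e-01,
         7.28619427e-02],
       [ 9.99999709e-01,  7.61878261e-04, -2.49470005e-05,
         1.16705852e-03],
       [ 2.40558757e-04, -2.84351858e-01,  9.58719961e-01,
        -1.43063320e-01],
       [ 0.00000000e+00,  0.00000000e+00,  0.00000000e+00,
         1.00000000e+00]])}
```

Run:
```python
from h import *
P=np.load('P4.npy');Q,m=pose('wrist');print(P[:3,3]-Q[:3,3], np.abs(P[:3,:3]-Q[:3,:3]).max())
plan([.5127,-.047,.10],87.22,5,5)
```

```text
[-7.38606437e-05  3.14749810e-04 -2.26712262e-05] 0.0005684327889738834
[14.3, 1.6, 23.3, -0.0, 0.0, 0.3, 5],
[14.3, 1.5, 23.3, -0.0, 0.0, 0.3, 5],
[14.3, 1.4, 23.3, -0.0, 0.0, 0.3, 5],
[14.3, 1.3, 23.4, -0.0, 0.0, 0.3, 5],
[14.3, 1.2, 23.4, -0.0, 0.0, 0.3, 5],
```

Emit:
jog_arm --deltas '[[[14, 1.5, 22, 0, 0, 0.3, 5], [14, 1.5, 22, 0, 0, 0.3, 5], [14, 1.5, 22, 0, 0, 0.3, 5], [14, 1.5, 22, 0, 0, 0.3, 5], [11, 1, 15, 0, 0, 0.3, 5]]]'

```text
clock: 7.85
eef_pos: [0.5164, -0.0567, 0.1134]
tool_rot: [0.727, 0.686, 0.001, 0.004]
ft_force: [-0.2, -0.2, -0.9]
grip_width: 0.0152
```

Emit:
jog_arm --deltas '[[[0, 0, 0, 0, 0, 0, 5], [0, 0, 0, 0, 0, 0, 5]]]'

```text
clock: 8.05
eef_pos: [0.5149, -0.0571, 0.1111]
tool_rot: [0.727, 0.686, -0.001, 0.002]
ft_force: [0.6, -0.2, -0.6]
grip_width: 0.0153
```

Run:
```python
from h import *
st();plan([.5127,-.047,.08],87.22,2,5)
```

```text
8.05 p [ 0.5149 -0.0571  0.1111] yaw 86.67 z [ 0.002 -0.005 -1.   ] F [ 0.6 -0.2 -0.6] w 0.0153
[5.1, -1.4, 15.5, 0.1, 0.1, -0.3, 5],
[5.0, -1.4, 15.6, 0.1, 0.1, -0.3, 5],
```

Emit:
jog_arm --deltas '[[[5, -1, 11, 0.1, 0.1, -0.3, 5], [5, -1, 11, 0.1, 0.1, -0.2, 5], [0, 0, 0, 0, 0, 0, 5], [0, 0, 0, 0, 0, 0, 5]]]'

```text
clock: 8.45
eef_pos: [0.5151, -0.0488, 0.0896]
tool_rot: [0.725, 0.689, 0.0, 0.002]
ft_force: [0.2, -0.2, -1.0]
grip_width: 0.0151
```

Run:
```python
from h import *
st();plan([.5127,-.047,.068],87.22,1,5)
save('wrist','w5.png')
cv2.imwrite('pics/w5b.png',cv2.resize(cv2.imread('pics/w5.png')[60:340,120:440],(800,700*1),interpolation=cv2.INTER_CUBIC)[:600])
```

```text
8.45 p [ 0.5151 -0.0488  0.0896] yaw 87.02 z [ 0.003 -0.002 -1.   ] F [ 0.2 -0.2 -1. ] w 0.0151
[1.7, -2.5, 21.6, 0.2, 0.1, -0.2, 5],
```

View pics/w5b.png

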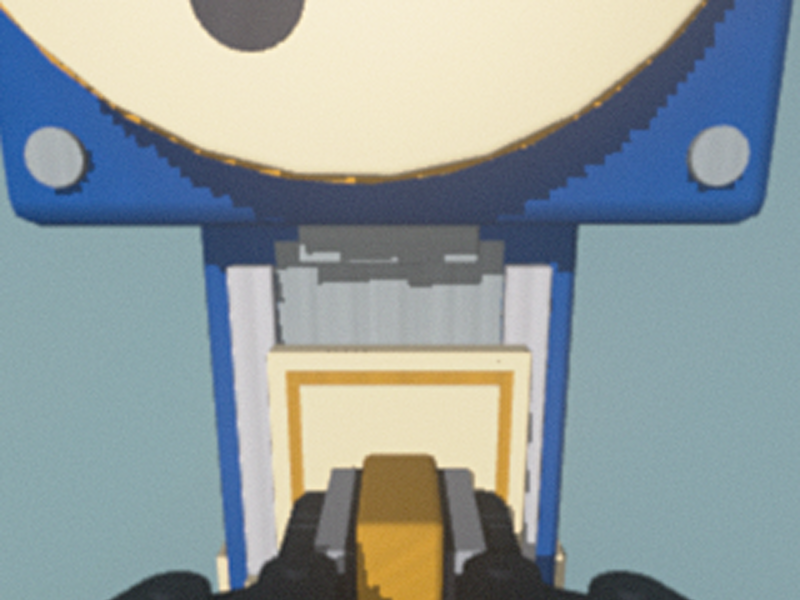

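The lid in hand spans columns 270-530 (centre 400) while the bay's centre is near 391. So it must go about 2 mm in tool -y, which agrees with the computed -2.5 mm.

Emit:
jog_arm --deltas '[[[1.5, -2.5, 8, 0.2, 0, -0.2, 5], [0, 0, 0, 0, 0, 0, 5], [0, 0, 0, 0, 0, 0, 5]]]'

```text
clock: 8.8
eef_pos: [0.5129, -0.0473, 0.0816]
tool_rot: [0.724, 0.69, -0.001, 0.001]
ft_force: [0.5, 0.6, -0.1]
grip_width: 0.015
```

Run:
```python
from h import *
st();plan([.5127,-.047,.065],87.22,1,5)
```

```text
8.8 p [ 0.5129 -0.0473  0.0816] yaw 87.23 z [ 0.    -0.002 -1.   ] F [ 0.5  0.6 -0.1] w 0.015
[0.3, -0.2, 16.6, 0.0, 0.1, 0.0, 5],
```

Emit:
jog_arm --deltas '[[[0.3, -0.2, 14, 0, 0.1, 0, 5], [0, 0, 0, 0, 0, 0, 5], [0, 0, 0, 0, 0, 0, 5]]]'

```text
clock: 9.1
eef_pos: [0.5134, -0.047, 0.0683]
tool_rot: [0.724, 0.69, 0.0, 0.001]
ft_force: [0.2, -0.2, -1.3]
grip_width: 0.0154
```

Run:
```python
from h import *
st();plan([.5127,-.047,.058],87.22,1,5)
save('wrist','w6.png')
cv2.imwrite('pics/w6b.png',cv2.resize(cv2.imread('pics/w6.png')[130:300,190:370],(720,680),interpolation=cv2.INTER_CUBIC)[:600])
```

```text
9.1 p [ 0.5134 -0.047   0.0683] yaw 87.23 z [ 0.002 -0.    -1.   ] F [ 0.2 -0.2 -1.3] w 0.0154
[0.0, -0.7, 10.3, 0.1, 0.0, 0.0, 5],
```

View pics/w6b.png

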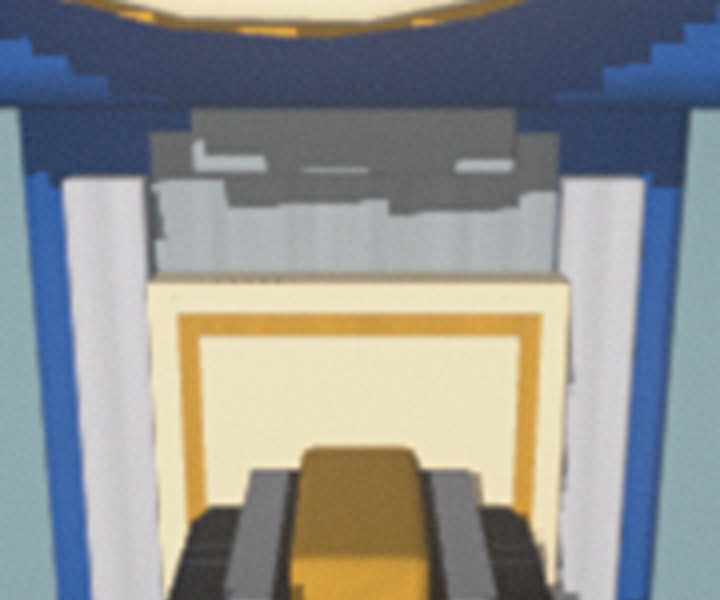

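The lid spans columns 148-570 (centre 359) and the guides centre on ~355. That is about 0.6 mm, which matches the planned -0.7 correction.

Emit:
jog_arm --deltas '[[[0, -0.8, 6, 0.1, 0, 0, 5], [0, 0, 0, 0, 0, 0, 5], [0, 0, 0, 0, 0, 0, 5]]]'

```text
clock: 9.45
eef_pos: [0.5131, -0.0471, 0.0628]
tool_rot: [0.724, 0.69, 0.0, 0.001]
ft_force: [-0.0, -0.1, -1.0]
grip_width: 0.0149
```

Run:
```python
from h import *
st();plan([.5127,-.047,.055],87.22,1,5)
```

```text
9.45 p [ 0.5131 -0.0471  0.0628] yaw 87.23 z [ 0.001 -0.001 -1.   ] F [-0.  -0.1 -1. ] w 0.0149
[0.1, -0.4, 7.8, 0.1, 0.0, 0.0, 5],
```

Emit:
jog_arm --deltas '[[[0, -0.5, 5, 0.1, 0, 0, 5], [0, 0, 0, 0, 0, 0, 5], [0, 0, 0, 0, 0, 0, 5]]]'

```text
clock: 9.75
eef_pos: [0.5127, -0.0471, 0.0577]
tool_rot: [0.724, 0.69, -0.0, 0.0]
ft_force: [0.2, 0.8, -1.2]
grip_width: 0.0151
```

Emit:
jog_arm --deltas '[[[0, -0.2, 3, 0, 0, 0, 5], [0, 0, 0, 0, 0, 0, 5], [0, 0, 0, 0, 0, 0, 5]]]'

```text
clock: 10.05
eef_pos: [0.5125, -0.0471, 0.0544]
tool_rot: [0.724, 0.69, -0.0, 0.0]
ft_force: [0.3, 0.2, -0.8]
grip_width: 0.0154
```

Run:
```python
from h import *
st();plan([.5127,-.047,.0525],87.22,1,5)
```

```text
10.05 p [ 0.5125 -0.0471  0.0544] yaw 87.23 z [-0. -0. -1.] F [ 0.3  0.2 -0.8] w 0.0154
[0.1, 0.2, 1.9, -0.0, 0.0, 0.0, 5],
```

Emit:
jog_arm --deltas '[[[0, 0.1, 1.2, 0, 0, 0, 5], [0, 0, 0, 0, 0, 0, 5], [0, 0, 0, 0, 0, 0, 5]]]'

```text
clock: 10.35
eef_pos: [0.5127, -0.0471, 0.0531]
tool_rot: [0.724, 0.69, -0.0, 0.0]
ft_force: [0.4, 0.2, -1.5]
grip_width: 0.0152
```

Emit:
jog_arm --deltas '[[[0, 0, 1, 0, 0, 0, 5], [0, 0, 0, 0, 0, 0, 5], [0, 0, 0, 0, 0, 0, 5]]]'

```text
clock: 10.65
eef_pos: [0.5128, -0.0471, 0.0521]
tool_rot: [0.724, 0.69, -0.0, 0.0]
ft_force: [0.7, -0.0, -0.5]
grip_width: 0.015
```

Emit:
jog_arm --deltas '[[[0, 0, 0.7, 0, 0, 0, 5], [0, 0, 0, 0, 0, 0, 5], [0, 0, 0, 0, 0, 0, 5]]]'

```text
clock: 10.95
eef_pos: [0.513, -0.0472, 0.0522]
tool_rot: [0.724, 0.69, 0.0, 0.001]
ft_force: [0.1, -0.3, -1.6]
grip_width: 0.0154
```

Run:
```python
from h import *
st()
```

```text
10.95 p [ 0.513  -0.0472  0.0522] yaw 87.22 z [ 0.001 -0.001 -1.   ] F [ 0.1 -0.3 -1.6] w 0.0154
```

Emit:
jog_arm --deltas '[[[0, 0, 1, 0, 0, 0, 5], [0, 0, 0, 0, 0, 0, 5], [0, 0, 0, 0, 0, 0, 5]]]'

```text
clock: 11.25
eef_pos: [0.5133, -0.0472, 0.0521]
tool_rot: [0.724, 0.69, 0.0, 0.001]
ft_force: [-0.1, 0.4, -1.0]
grip_width: 0.015
```

Run:
```python
from h import *
st()
```

```text
11.25 p [ 0.5133 -0.0472  0.0521] yaw 87.22 z [ 0.002 -0.001 -1.   ] F [-0.1  0.4 -1. ] w 0.015
```

z = 0.0521 no longer changes and matches the floor height (0.040 + 0.0124), so the lid is down. I release and lift.

Emit:
jog_arm --deltas '[[[0, 0, 0, 0, 0, 0, 20], [0, 0, 0, 0, 0, 0, 30], [0, 0, 0, 0, 0, 0, 45], [0, 0, 0, 0, 0, 0, 45], [0, 0, -10, 0, 0, 0, 45]]]'

```text
clock: 11.75
eef_pos: [0.5122, -0.0471, 0.0609]
tool_rot: [0.724, 0.69, -0.001, -0.0]
ft_force: [-0.7, 0.0, -0.4]
grip_width: 0.0447
```

Emit:
jog_arm --deltas '[[[0, 0, -20, 0, 0, 0, 45], [-10, 0, -30, 0, 0, 0, 50], [-30, 0, -30, 0, 0, 0, 60], [-20, 0, -20, 0, 0, 0, 60], [0, 0, 0, 0, 0, 0, 60]]]'

```text
clock: 12.25
eef_pos: [0.51, -0.1081, 0.1683]
tool_rot: [0.723, 0.691, -0.0, 0.001]
ft_force: [1.5, 0.9, -1.1]
grip_width: 0.0599
```

Run:
```python
from h import *
st()
save('wrist','w7.png');P,m=pose('wrist');st();np.save('P7.npy',P)
save('top','t7.png')
for r in masks_of('handle','top')[:2]: print(round(r['conf'],2),r['at'],r['pixels'].sum())
a=cv2.imread('pics/t7.png')[170:280,140:330]
w=cv2.imread('pics/w7.png')
o=np.vstack([cv2.resize(w,(480,360)),np.zeros((0,480,3),np.uint8)]);a=cv2.resize(a,(480,278),interpolation=cv2.INTER_CUBIC)
c=np.zeros((600,800,3),np.uint8);c[:]=0
cv2.imwrite('pics/c7.png',np.vstack([cv2.resize(w,(427,320)),cv2.resize(a,(427,247))]))
```

```text
12.25 p [ 0.51   -0.1081  0.1683] yaw 87.39 z [ 0.001 -0.002 -1.   ] F [ 1.5  0.9 -1.1] w 0.0599
12.3 p [ 0.5093 -0.107   0.1669] yaw 87.44 z [-0.001 -0.    -1.   ] F [0.3 0.1 1. ] w 0.06
0.66 [189.0, 209.9] 155
```

View pics/c7.png

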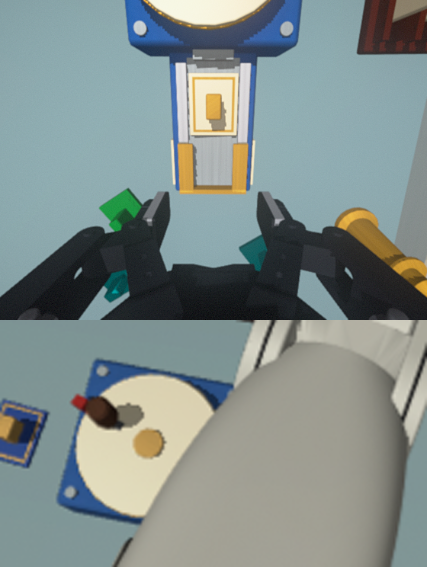

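The lid lies squarely in the bay between the guides, its grip block clear of the released fingers, which settles the placing. Next I look at the wheel from above.

Emit:
jog_arm --deltas '[[[20, 0, -30, 0, 0, 0, 60], [40, 0, -30, 0, 0, 0, 60], [40, 0, -30, 0, 0, 0, 60], [40, 0, -25, 0, 0, 0, 60], [30, 0, -10, 0, 0, 0, 60]]]'

```text
clock: 12.9
eef_pos: [0.5099, 0.071, 0.2824]
tool_rot: [0.723, 0.69, -0.009, -0.012]
ft_force: [-0.2, -1.0, -0.0]
grip_width: 0.0603
```

Emit:
jog_arm --deltas '[[[10, 0, 0, 0, 0, 0, 60], [0, 0, 0, 0, 0, 0, 60], [0, 0, 0, 0, 0, 0, 60]]]'

```text
clock: 13.2
eef_pos: [0.5085, 0.0868, 0.2795]
tool_rot: [0.72, 0.694, -0.011, -0.013]
ft_force: [0.4, -0.7, -0.5]
grip_width: 0.0601
```

Run:
```python
from h import *
st()
P,m=pose('wrist');np.save('P8.npy',P);im=save('wrist','w8.png');print(m['T_tool_cam'][:,3])
cv2.imwrite('pics/w8b.png',cv2.resize(cv2.imread('pics/w8.png'),(800,600),interpolation=cv2.INTER_CUBIC))
for r in masks_of('handle','wrist')[:3]: print(round(r['conf'],2),r['at'],r['pixels'].sum(),atz(P,m,r['at'],0.124).round(3))
```

```text
13.2 p [0.5085 0.0868 0.2795] yaw 87.92 z [-0.035  0.003 -0.999] F [ 0.4 -0.7 -0.5] w 0.0601
[ 0.07288461  0.00113935 -0.14309825  1.        ]
0.86 [310.8, 137.5] 609 [0.538 0.146 0.124]
```

View pics/w8b.png

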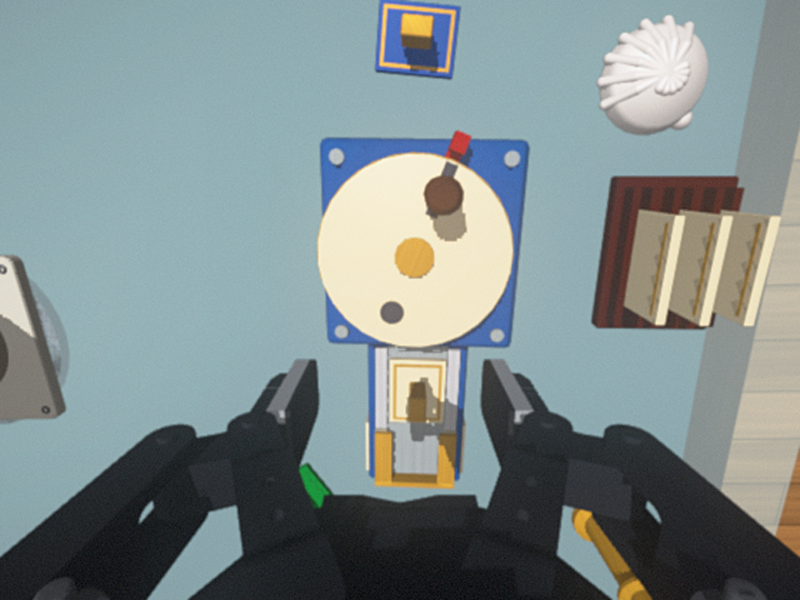

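Picture 9: the wheel disc is centred at about (415,250) with its hub at (414,258), the handle top is at (443,195), and the red pointer is at (459,145). I now measure these metrically.

```bash
cat > wheel.py <<'E'
from h import *
from scipy.optimize import least_squares
def circ(pts):
    f=lambda p:np.hypot(pts[:,0]-p[0],pts[:,1]-p[1])-p[2]
    return least_squares(f,[*pts.mean(0),.05],loss='soft_l1',f_scale=.0005).x
def wheel(png,P,m,box=None):
    im=cv2.imread(png).astype(int);b,g,r=im[...,0],im[...,1],im[...,2]
    cream=((r>185)&(g>170)&(b<r-8)).astype(np.uint8)
    n,l,s,c=cv2.connectedComponentsWithStats(cream);k=1+np.argmax(s[1:,4]);
    cn=max(cv2.findContours((l==k).astype(np.uint8),cv2.RETR_EXTERNAL,cv2.CHAIN_APPROX_NONE)[0],key=len)[:,0]
    hull=cv2.convexHull(cn)[:,0]
    w=np.array([atz(P,m,u,.096)[:2] for u in hull]);W=circ(w)
    return W,im
E
python3 - <<'E'
from wheel import *
P=np.load('P8.npy');m=camera_model('wrist')
W,im=wheel('pics/w8.png',P,m);print('wheel',W.round(4))
b,g,r=im[...,0],im[...,1],im[...,2]
hub=((r>180)&(b<110)&(g>110));hub[:160]=0;hub[200:]=0;hub[:,270:]=1*hub[:,270:];hub[:,:270]=0;hub[:,310:]=0
print('hub px',np.argwhere(hub).mean(0)[::-1],hub.sum(),atz(P,m,np.argwhere(hub).mean(0)[::-1],.1).round(4))
br=((r<120)&(r>b+15)&(g<r-10)).astype(np.uint8);br[:105]=0;br[165:]=0;br[:,:285]=0;br[:,335:]=0
ys,xs=np.nonzero(br);print('br',len(xs),xs.min(),xs.max(),ys.min(),ys.max())
(cx,cy),rad=cv2.minEnclosingCircle(np.array(list(zip(xs,ys)),np.float32));print(cx,cy,rad,atz(P,m,(cx,cy),.146).round(4))
red=(r>150)&(g<70)&(b<70);ys,xs=np.nonzero(red);k=(xs>290)&(xs<350)&(ys<130);q=(xs[k].mean(),ys[k].mean());print('red',q,k.sum(),atz(P,m,q,.09).round(4),atz(P,m,q,.075).round(4))
H=atz(P,m,(cx,cy),.146)[:2];
for z in (.075,.096):
    A=atz(P,m,q,z)[:2]-W[:2];print('pointer dir',np.degrees(np.arctan2(A[1],A[0])))
d=H-W[:2];print('radius',np.hypot(*d),np.degrees(np.arctan2(d[1],d[0])),'dir vs pushback(87.22)')
o=np.array([xs,ys]);np.set_printoptions(linewidth=200)
for row in range(122,152,4): print(row,np.nonzero(br[row])[0][[0,-1]] if br[row].any() else '')
E
```

```text
wheel [0.5151 0.0994 0.0776]
hub px [289.61619718 179.93133803] 568 [0.5153 0.099  0.1   ]
br 465 297 326 105 152
315.0 128.5 25.947160720825195 [0.54   0.1545 0.146 ]
red (np.float64(321.00735294117646), np.float64(99.90441176470588)) 136 [0.551  0.1829 0.09  ] [0.5525 0.1839 0.075 ]
pointer dir 66.094834710864
pointer dir 66.94598159275193
radius 0.06051066639547507 65.6777126981496 dir vs pushback(87.22)
122 
126 [302 318]
130 [299 321]
134 [298 323]
138 [298 323]
142 [299 322]
146 [301 320]
150 [302 310]
```

Run:
```python
from wheel import *
P=np.load('P8.npy');m=camera_model('wrist')
W=np.array([.5152,.0992])
for uv,z in [((310.5,136.5),.146),((310.5,137.5),.146)]:
    H=atz(P,m,uv,z)[:2];d=H-W;print(H.round(4),np.hypot(*d),np.degrees(np.arctan2(d[1],d[0])))
plan([.5375,.1475,.17],87.2,4,60)
# wrist estimate vs lid known location in bay (TCP at release 0.513,-0.047) 
print('lid block top', proj(P,m,[.513,-.047,.082])*1.42857, 'plate corners',[proj(P,m,[.513+a,-.047+b,.048])*1.42857 for a,b in((-.028,.035),(.028,.035))])
```

```text
[0.5359 0.1476] 0.05258711156159736 66.8731756662718
[0.5358 0.1467] 0.05176226938369099 66.48852593909987
[15.6, 7.6, 27.1, -0.5, -0.0, 0.2, 60],
[15.6, 7.3, 27.2, -0.5, -0.0, 0.2, 60],
[15.6, 7.0, 27.3, -0.5, -0.0, 0.2, 60],
[15.7, 6.8, 27.3, -0.5, -0.0, 0.2, 60],
lid block top [415.33839088 408.97890562] plate corners [array([385.96969224, 359.44696453]), array([442.97152989, 358.42492865])]
```

Run:
```python
from wheel import *
P=np.load('P8.npy');m=camera_model('wrist')
im=cv2.imread('pics/w8.png').astype(int);b,g,r=im[...,0],im[...,1],im[...,2]
for row in range(250,300,6):
    wl=np.nonzero((r[row,255:328]>165)&(abs(r[row,255:328]-b[row,255:328])<25))[0]+255
    if len(wl)<2: continue
    A=atz(P,m,(wl.min()-.5,row),.046);B=atz(P,m,(wl.max()+.5,row),.046);M=(A+B)/2
    print(row,M[:2].round(4),'w',(B-A)[0].round(4),'expected x',round(.5161-.0011+.04853*M[1],4))
for p in [(384,432),(446,436)]: print('lip start',atz(P,m,(p[0]/1.42857,p[1]/1.42857),.055).round(4))
```

```text
250 [ 0.5156 -0.011 ] w 0.0831 expected x 0.5145
256 [ 0.5154 -0.0203] w 0.0836 expected x 0.514
262 [ 0.5144 -0.0296] w 0.0827 expected x 0.5136
268 [ 0.5142 -0.0391] w 0.0832 expected x 0.5131
274 [ 0.514  -0.0487] w 0.0838 expected x 0.5126
280 [ 0.513  -0.0585] w 0.0829 expected x 0.5122
286 [ 0.477  -0.0678] w 0.0118 expected x 0.5117
292 [ 0.4765 -0.0778] w 0.0119 expected x 0.5112
298 [ 0.4819 -0.0881] w 0.0477 expected x 0.5107
lip start [ 0.48   -0.0895  0.055 ]
lip start [ 0.5431 -0.0949  0.055 ]
```

Run:
```python
from h import *
plan([.5353,.147,.185],87.2,3,60)
```

```text
[20.6, 9.2, 31.2, -0.7, -0.0, 0.2, 60],
[20.6, 8.8, 31.3, -0.7, -0.0, 0.2, 60],
[20.7, 8.3, 31.4, -0.7, -0.0, 0.2, 60],
```

Emit:
jog_arm --deltas '[[[20, 9, 25, -0.7, 0, 0.2, 60], [20, 9, 25, -0.7, 0, 0.2, 60], [14, 7, 18, -0.6, 0, 0.2, 60], [0, 0, 0, 0, 0, 0, 60], [0, 0, 0, 0, 0, 0, 60]]]'

```text
clock: 13.8
eef_pos: [0.5345, 0.1325, 0.2069]
tool_rot: [0.728, 0.685, -0.002, -0.0]
ft_force: [-0.4, -0.4, -0.3]
grip_width: 0.06
```

Run:
```python
from h import *
st();plan([.5353,.147,.170],87.2,1,60)
```

```text
13.8 p [0.5345 0.1325 0.2069] yaw 86.51 z [-0.003 -0.002 -1.   ] F [-0.4 -0.4 -0.3] w 0.06
[14.6, -0.0, 36.9, -0.2, 0.1, -0.7, 60],
```

Emit:
jog_arm --deltas '[[[7, 0, 18, -0.1, 0, -0.4, 60], [7, 0, 18, -0.1, 0, -0.3, 60], [0, 0, 0, 0, 0, 0, 60], [0, 0, 0, 0, 0, 0, 60]]]'

```text
clock: 14.2
eef_pos: [0.537, 0.1415, 0.1747]
tool_rot: [0.726, 0.687, 0.001, 0.003]
ft_force: [-0.4, 0.1, -0.4]
grip_width: 0.0599
```

Run:
```python
from h import *
st();plan([.5353,.147,.150],87.2,1,60)
save('wrist','w9.png');cv2.imwrite('pics/w9b.png',cv2.imread('pics/w9.png'))
for r in masks_of('handle','wrist')[:3]:
    ys,xs=np.nonzero(r['pixels']);print(round(r['conf'],2),r['at'],len(xs),xs.min(),xs.max(),ys.min(),ys.max())
```

```text
14.2 p [0.537  0.1415 0.1747] yaw 86.83 z [ 0.005 -0.002 -1.   ] F [-0.4  0.1 -0.4] w 0.0599
[5.4, -2.1, 24.7, 0.3, 0.1, -0.4, 60],
0.58 [275.2, 227.6] 1595 258 295 199 250
```

View pics/w9b.png

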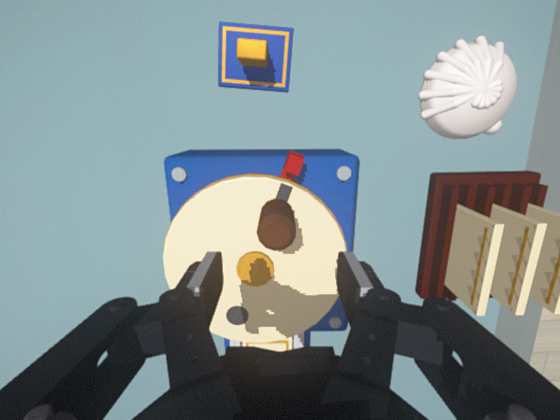

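The handle top is at (276,232) and the jaw mid-plane at column 279.5. The offset is 2.1 mm, the same as the plan gives. The approach is good.

Emit:
jog_arm --deltas '[[[5, -2, 15, 0.3, 0, -0.4, 60], [0, 0, 0, 0, 0, 0, 60], [0, 0, 0, 0, 0, 0, 60]]]'

```text
clock: 14.6
eef_pos: [0.5366, 0.1466, 0.1609]
tool_rot: [0.724, 0.69, 0.001, 0.002]
ft_force: [-0.1, -0.3, 0.2]
grip_width: 0.06
```

Run:
```python
from h import *
st();plan([.5353,.147,.125],87.2,2,50)
```

```text
14.6 p [0.5366 0.1466 0.1609] yaw 87.19 z [ 0.004 -0.001 -1.   ] F [-0.1 -0.3  0.2] w 0.06
[0.2, -0.7, 18.0, 0.1, 0.0, -0.0, 50],
[0.2, -0.7, 18.0, 0.1, 0.0, -0.0, 50],
```

Emit:
jog_arm --deltas '[[[0.2, -1, 18, 0.2, 0, 0, 55], [0, -1, 18, 0.1, 0, 0, 50], [0, 0, 0, 0, 0, 0, 50], [0, 0, 0, 0, 0, 0, 50]]]'

```text
clock: 15.0
eef_pos: [0.5356, 0.1474, 0.1255]
tool_rot: [0.724, 0.69, 0.0, 0.0]
ft_force: [-0.2, -0.1, 0.1]
grip_width: 0.0503
```

Run:
```python
from h import *
st();plan([.5353,.147,.112],87.2,1,40)
```

```text
15.0 p [0.5356 0.1474 0.1255] yaw 87.23 z [ 0.001  0.    -1.   ] F [-0.2 -0.1  0.1] w 0.0503
[-0.4, -0.3, 13.5, 0.0, -0.0, 0.0, 40],
```

Emit:
jog_arm --deltas '[[[-0.4, -0.4, 12.5, 0, 0, 0, 42], [0, 0, 0, 0, 0, 0, 36], [0, 0, 0, 0, 0, 0, 36], [0, 0, 0, 0, 0, 0, 31], [0, 0, 0, 0, 0, 0, 30]]]'

```text
clock: 15.5
eef_pos: [0.5367, 0.1474, 0.1145]
tool_rot: [0.724, 0.69, 0.002, 0.001]
ft_force: [0.5, -1.1, 0.2]
grip_width: 0.0299
```

Emit:
jog_arm --deltas '[[[0, 0, 0, 0, 0, 0, 28.5], [0, 0, 0, 0, 0, 0, 28.5]]]'

```text
clock: 15.7
eef_pos: [0.5367, 0.1475, 0.1149]
tool_rot: [0.724, 0.69, 0.002, 0.001]
ft_force: [0.2, 0.3, 0.7]
grip_width: 0.0286
```

Run:
```python
from h import *
st()
```

```text
15.7 p [0.5367 0.1475 0.1149] yaw 87.24 z [ 0.005  0.001 -1.   ] F [0.2 0.3 0.7] w 0.0286
```

Emit:
jog_arm --deltas '[[[0, -1.2, 1, 0, 0, 0, 28.5], [0, 0, 0, 0, 0, 0, 28], [0, 0, 0, 0, 0, 0, 27], [0, 0, 0, 0, 0, 0, 22], [0, 0, 0, 0, 0, 0, 22]]]'

```text
clock: 16.2
eef_pos: [0.5355, 0.1476, 0.1144]
tool_rot: [0.724, 0.69, 0.002, 0.001]
ft_force: [-0.0, 1.0, -0.4]
grip_width: 0.0247
```

Run:
```python
from h import *
st()
```

```text
16.2 p [0.5355 0.1476 0.1144] yaw 87.24 z [ 0.005  0.002 -1.   ] F [-0.   1.  -0.4] w 0.0247
```

The handle is gripped with a width of 24.7 mm and practically no force. Next is a stepping helper that fits the circle from the felt pin positions (p + F/k).

```bash
cat > step.py <<'E'
import sys,json,os
from h import *
from scipy.optimize import least_squares
def run(ds,n=5,last=None):
    "ds: arc length per row mm"
    o=get_obs();p=np.array(o['eef_pos']);F=np.array(o['ft_force']);r=R.from_quat(o['tool_rot'])
    L=json.load(open('log.json')) if os.path.exists('log.json') else []
    pin=(p[:2]+F[:2]/4000).tolist(); L.append(pin); json.dump(L,open('log.json','w'))
    C0=np.array([.5141,.0992,.0529]); A=np.array(L)
    # prior from camera: centre 1.5 mm, radius 1.5 mm; felt points 0.4 mm
    f=lambda c:np.r_[(np.hypot(A[:,0]-c[0],A[:,1]-c[1])-c[2])/.0004,(c-C0)/.0015]
    c=least_squares(f,C0).x
    d=p[:2]-c[:2];ph=np.arctan2(d[1],d[0]);dp=np.array(pin)-c[:2];pp=np.arctan2(dp[1],dp[0])
    s=np.array(A[0])-c[:2];ph0=np.arctan2(s[1],s[0])
    e=d/np.hypot(*d);t=np.array([e[1],-e[0]])
    st();prog=np.degrees((ph0-pp)%(2*np.pi))
    print('c',c.round(4),'prog',prog.round(1),'Fr',(F[:2]@e).round(1),'Ft',(F[:2]@t).round(1),'bush_r,t mm',(-F[:2]@e/4).round(2),(-F[:2]@t/4).round(2),'p radius err mm',((np.hypot(*d)-c[2])*1e3).round(2))
    y=np.radians(87.2);T=R.from_matrix(np.array([[np.cos(y),np.sin(y),0],[np.sin(y),-np.cos(y),0],[0,0,-1]]))
    q=p.copy();rr=r;rows=[]
    for i in range(n):
        ph-=ds/1e3/c[2]
        X=np.array([c[0]+c[2]*np.cos(ph),c[1]+c[2]*np.sin(ph),.1135])
        dx=X-q; k=n-i
        w=(rr.inv()*T).as_rotvec()/k
        dl=rr.inv().apply(dx)*1e3
        rows.append([round(float(v),1) for v in dl]+[round(float(v),1) for v in np.degrees(w)]+[20])
        q=X;rr=rr*R.from_rotvec(w)
    print(json.dumps(rows))
run(float(sys.argv[1]),int(sys.argv[2]) if len(sys.argv)>2 else 5)
E
python3 step.py 3
```

```text
16.2 p [0.5355 0.1476 0.1144] yaw 87.24 z [ 0.005  0.002 -1.   ] F [-0.   1.  -0.4] w 0.0247
c [0.5142 0.0993 0.053 ] prog 0.0 Fr 0.9 Ft -0.4 bush_r,t mm -0.22 0.11 p radius err mm -0.22
[[-1.0, 2.8, 1.0, 0.1, -0.0, 0.0, 20], [-1.3, 2.7, 0.0, 0.1, -0.0, 0.0, 20], [-1.5, 2.6, 0.0, 0.1, -0.0, 0.0, 20], [-1.6, 2.5, 0.0, 0.1, -0.0, 0.0, 20], [-1.7, 2.4, 0.0, 0.1, -0.0, 0.0, 20]]
```

Emit:
jog_arm --deltas '[[[-1.0, 2.8, 0.5, 0.1, 0, 0, 20], [-1.3, 2.7, 0, 0.1, 0, 0, 20], [-1.5, 2.6, 0, 0.1, 0, 0, 20], [-1.6, 2.5, 0, 0, 0, 0, 20], [-1.7, 2.4, 0, 0, 0, 0, 20]]]'

```text
clock: 16.7
eef_pos: [0.548, 0.1401, 0.1143]
tool_rot: [0.724, 0.69, 0.0, -0.002]
ft_force: [-2.4, 0.8, 2.6]
grip_width: 0.0243
```

```bash
python3 step.py 5
```

```text
16.7 p [0.548  0.1401 0.1143] yaw 87.3 z [-0.002  0.003 -1.   ] F [-2.4  0.8  2.6] w 0.0243
c [0.5139 0.0994 0.053 ] prog 15.3 Fr -0.9 Ft -2.4 bush_r,t mm 0.23 0.6 p radius err mm 0.16
[[-3.3, 3.7, 0.8, -0.0, -0.0, 0.0, 20], [-3.6, 3.5, -0.0, -0.0, -0.0, 0.0, 20], [-3.9, 3.2, -0.0, -0.0, -0.0, 0.0, 20], [-4.1, 2.8, -0.0, -0.0, -0.0, 0.0, 20], [-4.4, 2.4, -0.0, -0.0, -0.0, 0.0, 20]]
```

Emit:
jog_arm --deltas '[[[-3.3, 3.7, 0.3, 0, 0, 0, 20], [-3.6, 3.5, 0, 0, 0, 0, 20], [-3.9, 3.2, 0, 0, 0, 0, 20], [-4.1, 2.8, 0, 0, 0, 0, 20], [-4.4, 2.4, 0, 0, 0, 0, 20]]]'

```text
clock: 17.2
eef_pos: [0.5638, 0.1195, 0.1143]
tool_rot: [0.723, 0.691, 0.001, -0.003]
ft_force: [-3.5, 2.5, 2.6]
grip_width: 0.0245
```

```bash
python3 step.py 5.5
```

```text
17.2 p [0.5638 0.1195 0.1143] yaw 87.34 z [-0.003  0.005 -1.   ] F [-3.5  2.5  2.6] w 0.0245
c [0.5141 0.0992 0.053 ] prog 43.1 Fr -2.3 Ft -3.7 bush_r,t mm 0.56 0.92 p radius err mm 0.6
[[-5.4, 1.5, 0.8, -0.0, -0.1, 0.0, 20], [-5.3, 1.5, -0.0, -0.0, -0.1, 0.0, 20], [-5.4, 1.0, -0.0, -0.0, -0.1, 0.0, 20], [-5.5, 0.4, -0.0, -0.0, -0.1, 0.0, 20], [-5.5, -0.2, -0.0, -0.0, -0.1, 0.0, 20]]
```

Emit:
jog_arm --deltas '[[[-5.4, 1.4, 0, 0, -0.1, 0, 20], [-5.3, 1.5, 0, 0, -0.1, 0, 20], [-5.4, 1.0, 0, 0, -0.1, 0, 20], [-5.5, 0.4, 0, 0, -0.1, 0, 20], [-5.5, -0.2, 0, 0, -0.1, 0, 20]]]'

```text
clock: 17.7
eef_pos: [0.5675, 0.0918, 0.1143]
tool_rot: [0.723, 0.691, -0.001, -0.001]
ft_force: [-2.2, 4.6, 2.7]
grip_width: 0.0245
```

```bash
python3 step.py 5.5
```

```text
17.7 p [0.5675 0.0918 0.1143] yaw 87.41 z [-0.002  0.    -1.   ] F [-2.2  4.6  2.7] w 0.0245
c [0.5141 0.0991 0.0531] prog 72.9 Fr -2.8 Ft -4.3 bush_r,t mm 0.7 1.07 p radius err mm 0.73
[[-5.4, -1.5, 0.8, -0.0, -0.0, 0.0, 20], [-5.3, -1.3, 0.0, -0.0, -0.0, 0.0, 20], [-5.2, -1.9, 0.0, -0.0, -0.0, 0.0, 20], [-5.0, -2.4, 0.0, -0.0, -0.0, 0.0, 20], [-4.7, -2.9, 0.0, -0.0, -0.0, 0.0, 20]]
```

Emit:
jog_arm --deltas '[[[-5.4, -1.6, 0, 0, 0, 0, 20], [-5.3, -1.5, 0, 0, 0, 0, 20], [-5.1, -2.1, 0, 0, 0, 0, 20], [-4.9, -2.6, 0, 0, 0, 0, 20], [-4.6, -3.1, 0, 0, 0, 0, 20]]]'

```text
clock: 18.2
eef_pos: [0.557, 0.0666, 0.1144]
tool_rot: [0.723, 0.691, 0.002, -0.001]
ft_force: [0.2, 4.8, 0.2]
grip_width: 0.0242
```

```bash
python3 step.py 5.5
```

```text
18.2 p [0.557  0.0666 0.1144] yaw 87.46 z [ 0.003  0.004 -1.   ] F [0.2 4.8 0.2] w 0.0242
c [0.5141 0.0991 0.0532] prog 102.4 Fr -2.8 Ft -3.9 bush_r,t mm 0.7 0.98 p radius err mm 0.69
[[-4.0, -3.9, 0.8, 0.0, -0.0, 0.1, 20], [-4.0, -3.8, -0.0, 0.0, -0.0, 0.1, 20], [-3.6, -4.2, -0.0, 0.0, -0.0, 0.1, 20], [-3.1, -4.5, -0.0, 0.0, -0.0, 0.1, 20], [-2.7, -4.8, -0.0, 0.0, -0.0, 0.1, 20]]
```

Emit:
jog_arm --deltas '[[[-3.8, -4.0, 0, 0, 0, 0.1, 20], [-3.7, -4.0, 0, 0, 0, 0.1, 20], [-3.3, -4.4, 0, 0, 0, 0.1, 20], [-2.8, -4.6, 0, 0, 0, 0.1, 20], [-2.4, -4.9, 0, 0, 0, 0.1, 20]]]'

```text
clock: 18.7
eef_pos: [0.5381, 0.0509, 0.1144]
tool_rot: [0.726, 0.688, 0.007, 0.002]
ft_force: [2.2, 6.2, -0.8]
grip_width: 0.0243
```

```bash
python3 step.py 5.5
```

```text
18.7 p [0.5381 0.0509 0.1144] yaw 86.94 z [ 0.013  0.007 -1.   ] F [ 2.2  6.2 -0.8] w 0.0243
c [0.5144 0.0992 0.0529] prog 129.2 Fr -4.6 Ft -4.7 bush_r,t mm 1.14 1.17 p radius err mm 1.0
[[-1.6, -5.4, 0.8, 0.1, -0.1, -0.1, 20], [-1.9, -5.2, -0.1, 0.1, -0.1, -0.1, 20], [-1.3, -5.3, -0.0, 0.1, -0.1, -0.1, 20], [-0.8, -5.4, -0.0, 0.1, -0.1, -0.1, 20], [-0.2, -5.5, -0.0, 0.1, -0.1, -0.1, 20]]
```

Emit:
jog_arm --deltas '[[[-1.0, -5.4, 0, 0.2, -0.2, -0.1, 20], [-1.2, -5.3, 0, 0.2, -0.2, -0.1, 20], [-0.7, -5.4, 0, 0.1, -0.2, -0.1, 20], [-0.3, -5.4, 0, 0.1, -0.1, -0.1, 20], [0.3, -5.5, 0, 0.1, -0.1, -0.1, 20]]]'

```text
clock: 19.2
eef_pos: [0.5135, 0.0462, 0.1145]
tool_rot: [0.723, 0.69, -0.001, 0.007]
ft_force: [4.7, 0.9, 0.1]
grip_width: 0.0242
```

```bash
python3 step.py 5.5
```

```text
19.2 p [0.5135 0.0462 0.1145] yaw 87.32 z [ 0.008 -0.011 -1.   ] F [4.7 0.9 0.1] w 0.0242
c [0.5144 0.0993 0.0528] prog 156.3 Fr -1.0 Ft -4.6 bush_r,t mm 0.25 1.16 p radius err mm 0.22
[[0.3, -5.5, 0.9, 0.1, 0.1, 0.0, 20], [0.7, -5.5, -0.0, 0.1, 0.1, 0.0, 20], [1.3, -5.4, -0.0, 0.1, 0.1, 0.0, 20], [1.8, -5.2, -0.0, 0.1, 0.1, 0.0, 20], [2.3, -5.0, -0.0, 0.1, 0.1, 0.0, 20]]
```

Emit:
jog_arm --deltas '[[[0.5, -5.5, 0, 0.1, 0.1, 0, 20], [1.0, -5.5, 0, 0.1, 0.1, 0, 20], [1.6, -5.3, 0, 0.1, 0.1, 0, 20], [2.1, -5.1, 0, 0.1, 0.1, 0, 20], [2.6, -4.9, 0, 0.1, 0.1, 0, 20]]]'

```text
clock: 19.7
eef_pos: [0.4852, 0.0545, 0.1144]
tool_rot: [0.724, 0.69, -0.002, 0.001]
ft_force: [3.3, 1.4, -1.2]
grip_width: 0.0241
```

```bash
python3 step.py 5.5
```

```text
19.7 p [0.4852 0.0545 0.1144] yaw 87.26 z [-0.    -0.004 -1.   ] F [ 3.3  1.4 -1.2] w 0.0241
c [0.5145 0.0993 0.0528] prog 189.4 Fr -3.0 Ft -2.0 bush_r,t mm 0.76 0.5 p radius err mm 0.71
[[3.7, -4.2, 0.9, 0.0, 0.0, 0.0, 20], [3.5, -4.2, -0.0, 0.0, 0.0, 0.0, 20], [3.9, -3.9, -0.0, 0.0, 0.0, 0.0, 20], [4.3, -3.4, -0.0, 0.0, 0.0, 0.0, 20], [4.6, -3.0, -0.0, 0.0, 0.0, 0.0, 20]]
```

Emit:
jog_arm --deltas '[[[3.9, -4.0, 0, 0, 0, 0, 20], [3.7, -4.0, 0, 0, 0, 0, 20], [4.1, -3.7, 0, 0, 0, 0, 20], [4.5, -3.2, 0, 0, 0, 0, 20], [4.8, -2.7, 0, 0, 0, 0, 20]]]'

```text
clock: 20.2
eef_pos: [0.467, 0.0755, 0.1144]
tool_rot: [0.724, 0.689, -0.003, 0.004]
ft_force: [3.4, -3.0, -0.5]
grip_width: 0.0242
```

```bash
python3 step.py 5.5
```

```text
20.2 p [0.467  0.0755 0.1144] yaw 87.17 z [ 0.   -0.01 -1.  ] F [ 3.4 -3.  -0.5] w 0.0242
c [0.5145 0.0992 0.0528] prog 219.1 Fr -1.7 Ft -4.2 bush_r,t mm 0.42 1.04 p radius err mm 0.37
[[5.1, -2.1, 0.9, 0.0, 0.1, -0.0, 20], [5.2, -1.9, -0.0, 0.0, 0.1, -0.0, 20], [5.3, -1.4, -0.0, 0.0, 0.1, -0.0, 20], [5.4, -0.8, -0.0, 0.0, 0.1, -0.0, 20], [5.5, -0.2, -0.0, 0.0, 0.1, -0.0, 20]]
```

Emit:
jog_arm --deltas '[[[5.2, -1.9, 0, 0, 0.1, 0, 20], [5.3, -1.6, 0, 0, 0.1, 0, 20], [5.4, -1.1, 0, 0, 0.1, 0, 20], [5.4, -0.5, 0, 0, 0.1, 0, 20], [5.5, 0.1, 0, 0, 0.1, 0, 20]]]'

```text
clock: 20.7
eef_pos: [0.4615, 0.1028, 0.1143]
tool_rot: [0.725, 0.689, -0.003, 0.002]
ft_force: [1.7, -4.4, 2.6]
grip_width: 0.0244
```

```bash
python3 step.py 5.5
```

```text
20.7 p [0.4615 0.1028 0.1143] yaw 87.11 z [-0.001 -0.006 -1.   ] F [ 1.7 -4.4  2.6] w 0.0244
c [0.5146 0.0992 0.0528] prog 249.4 Fr -2.0 Ft -4.3 bush_r,t mm 0.49 1.06 p radius err mm 0.45
[[5.5, 0.8, 0.8, -0.0, 0.1, -0.0, 20], [5.4, 0.9, -0.0, -0.0, 0.1, -0.0, 20], [5.3, 1.5, -0.0, -0.0, 0.1, -0.0, 20], [5.1, 2.0, -0.0, -0.0, 0.1, -0.0, 20], [4.9, 2.6, -0.0, -0.0, 0.1, -0.0, 20]]
```

Emit:
jog_arm --deltas '[[[5.5, 1.0, 0, 0, 0.1, 0, 20], [5.4, 1.2, 0, 0, 0.1, 0, 20], [5.2, 1.8, 0, 0, 0.1, 0, 20], [5.0, 2.3, 0, 0, 0.1, 0, 20], [4.7, 2.8, 0, 0, 0.1, 0, 20]]]'

```text
clock: 21.2
eef_pos: [0.4707, 0.1297, 0.1142]
tool_rot: [0.725, 0.689, -0.001, -0.002]
ft_force: [-0.6, -3.5, 3.6]
grip_width: 0.0241
```

```bash
python3 step.py 4.5
```

```text
21.2 p [0.4707 0.1297 0.1142] yaw 87.11 z [-0.005  0.002 -1.   ] F [-0.6 -3.5  3.6] w 0.0241
c [0.5145 0.0993 0.0528] prog 280.5 Fr -1.6 Ft -3.2 bush_r,t mm 0.39 0.8 p radius err mm 0.57
[[3.4, 3.0, 0.7, -0.1, -0.0, -0.0, 20], [3.5, 2.8, -0.0, -0.1, -0.0, -0.0, 20], [3.2, 3.1, -0.0, -0.1, -0.0, -0.0, 20], [3.0, 3.4, -0.0, -0.1, -0.0, -0.0, 20], [2.6, 3.6, -0.0, -0.1, -0.0, -0.0, 20]]
```

Emit:
jog_arm --deltas '[[[3.3, 3.1, 0, -0.1, 0, 0, 20], [3.4, 3.0, 0, -0.1, 0, 0, 20], [3.1, 3.2, 0, -0.1, 0, 0, 20], [2.8, 3.5, 0, -0.1, 0, 0, 20], [2.4, 3.7, 0, -0.1, 0, 0, 20]]]'

```text
clock: 21.7
eef_pos: [0.4877, 0.1459, 0.1142]
tool_rot: [0.724, 0.689, 0.001, -0.0]
ft_force: [-1.9, -4.3, 5.7]
grip_width: 0.0243
```

```bash
python3 step.py 4
```

```text
21.7 p [0.4877 0.1459 0.1142] yaw 87.16 z [ 0.001  0.002 -1.   ] F [-1.9 -4.3  5.7] w 0.0243
c [0.5145 0.0993 0.0528] prog 305.7 Fr -2.8 Ft -3.8 bush_r,t mm 0.69 0.95 p radius err mm 0.88
[[1.3, 3.9, 0.7, 0.0, -0.0, -0.0, 20], [1.8, 3.6, 0.0, 0.0, -0.0, -0.0, 20], [1.5, 3.7, 0.0, 0.0, -0.0, -0.0, 20], [1.2, 3.8, 0.0, 0.0, -0.0, -0.0, 20], [0.9, 3.9, 0.0, 0.0, -0.0, -0.0, 20]]
```

Emit:
jog_arm --deltas '[[[1.1, 3.9, -0.2, 0, 0, 0, 20], [1.5, 3.7, -0.1, 0, 0, 0, 20], [1.2, 3.8, 0, 0, 0, 0, 20], [0.9, 3.9, 0, 0, 0, 0, 20], [0.6, 4.0, 0, 0, 0, 0, 20]]]'

```text
clock: 22.2
eef_pos: [0.5067, 0.1522, 0.1142]
tool_rot: [0.724, 0.69, 0.001, -0.003]
ft_force: [-1.9, -1.9, 5.9]
grip_width: 0.0241
```

```bash
python3 step.py 3
```

```text
22.2 p [0.5067 0.1522 0.1142] yaw 87.22 z [-0.004  0.005 -1.   ] F [-1.9 -1.9  5.9] w 0.0241
c [0.5145 0.0994 0.0528] prog 327.6 Fr -1.7 Ft -2.1 bush_r,t mm 0.41 0.53 p radius err mm 0.61
[[-0.1, 3.1, 0.7, -0.0, -0.1, 0.0, 20], [0.3, 3.0, -0.0, -0.0, -0.1, 0.0, 20], [0.2, 3.0, -0.0, -0.0, -0.1, 0.0, 20], [-0.0, 3.0, -0.0, -0.0, -0.1, 0.0, 20], [-0.2, 3.0, -0.0, -0.0, -0.1, 0.0, 20]]
```

Emit:
jog_arm --deltas '[[[-0.1, 3.1, -0.3, 0, -0.1, 0, 20], [0.1, 3.0, -0.2, 0, -0.1, 0, 20], [0.0, 3.0, 0, 0, -0.1, 0, 20], [-0.2, 3.0, 0, 0, -0.1, 0, 20], [-0.4, 3.0, 0, 0, -0.1, 0, 20]]]'

```text
clock: 22.7
eef_pos: [0.522, 0.1523, 0.1142]
tool_rot: [0.724, 0.69, -0.003, -0.002]
ft_force: [-2.5, -1.6, 3.7]
grip_width: 0.0244
```

```bash
python3 step.py 2.2
```

```text
22.7 p [0.522  0.1523 0.1142] yaw 87.28 z [-0.007 -0.001 -1.   ] F [-2.5 -1.6  3.7] w 0.0244
c [0.5145 0.0994 0.0528] prog 344.1 Fr -1.9 Ft -2.2 bush_r,t mm 0.48 0.55 p radius err mm 0.58
[[-0.8, 2.1, 0.7, -0.1, 0.0, 0.0, 20], [-0.3, 2.2, -0.0, -0.1, 0.0, 0.0, 20], [-0.4, 2.2, -0.0, -0.1, 0.0, 0.0, 20], [-0.5, 2.1, -0.0, -0.1, 0.0, 0.0, 20], [-0.6, 2.1, -0.0, -0.1, 0.0, 0.0, 20]]
```

Emit:
jog_arm --deltas '[[[-0.8, 2.1, 0, -0.1, 0, 0, 20], [-0.4, 2.2, 0, -0.1, 0, 0, 20], [-0.5, 2.2, 0, -0.1, 0, 0, 20], [-0.6, 2.1, 0, -0.1, 0, 0, 20], [-0.7, 2.1, 0, 0, 0, 0, 20]]]'

```text
clock: 23.2
eef_pos: [0.5333, 0.1493, 0.1143]
tool_rot: [0.724, 0.69, 0.0, 0.0]
ft_force: [-2.8, -1.2, 3.6]
grip_width: 0.0242
```

```bash
python3 step.py 1
```

```text
23.2 p [0.5333 0.1493 0.1143] yaw 87.3 z [ 0.  0. -1.] F [-2.8 -1.2  3.6] w 0.0242
c [0.5145 0.0994 0.0528] prog 356.7 Fr -2.1 Ft -2.2 bush_r,t mm 0.51 0.55 p radius err mm 0.49
[[-0.8, 0.8, 0.8, 0.0, -0.0, 0.0, 20], [-0.3, 0.9, 0.0, 0.0, -0.0, 0.0, 20], [-0.4, 0.9, 0.0, 0.0, -0.0, 0.0, 20], [-0.4, 0.9, 0.0, 0.0, -0.0, 0.0, 20], [-0.4, 0.9, 0.0, 0.0, -0.0, 0.0, 20]]
```

Emit:
jog_arm --deltas '[[[-0.6, 0.9, 0, 0, 0, 0, 20], [-0.4, 0.9, 0, 0, 0, 0, 20], [0, 0, 0, 0, 0, 0, 20], [0, 0, 0, 0, 0, 0, 20]]]'

```text
clock: 23.6
eef_pos: [0.5358, 0.1482, 0.1143]
tool_rot: [0.724, 0.69, 0.001, 0.0]
ft_force: [-1.5, -0.8, 3.9]
grip_width: 0.0239
```

```bash
cp log.json logb.json; python3 step.py 1
```

```text
23.6 p [0.5358 0.1482 0.1143] yaw 87.29 z [ 0.001  0.001 -1.   ] F [-1.5 -0.8  3.9] w 0.0239
c [0.5145 0.0994 0.0528] prog 359.9 Fr -1.4 Ft -1.0 bush_r,t mm 0.34 0.26 p radius err mm 0.41
[[-0.7, 0.8, 0.8, 0.0, -0.0, 0.0, 20], [-0.4, 0.9, 0.0, 0.0, -0.0, 0.0, 20], [-0.4, 0.9, 0.0, 0.0, -0.0, 0.0, 20], [-0.4, 0.9, 0.0, 0.0, -0.0, 0.0, 20], [-0.4, 0.9, 0.0, 0.0, -0.0, 0.0, 20]]
```

Progress is 359.9° with nearly no bush load, so I release and retreat upward.

Emit:
jog_arm --deltas '[[[0, 0, 0, 0, 0, 0, 28], [0, 0, 0, 0, 0, 0, 40], [0, 0, 0, 0, 0, 0, 55], [0, 0, 0, 0, 0, 0, 55], [0, 0, -10, 0, 0, 0, 55]]]'

```text
clock: 24.1
eef_pos: [0.5351, 0.1488, 0.1215]
tool_rot: [0.723, 0.69, -0.0, -0.001]
ft_force: [0.9, 0.2, 0.1]
grip_width: 0.0552
```

Emit:
jog_arm --deltas '[[[0, 0, -25, 0, 0, 0, 60], [-5, 0, -30, 0, 0, 0, 60], [-15, -5, -35, 0, 0, 0, 60], [-20, -8, -35, 0, 0, 0, 60], [-20, -8, -25, 0, 0, 0, 60]]]'

```text
clock: 24.6
eef_pos: [0.5102, 0.0901, 0.2759]
tool_rot: [0.722, 0.692, -0.002, -0.003]
ft_force: [0.7, 0.6, -0.5]
grip_width: 0.0599
```

Emit:
jog_arm --deltas '[[[0, 0, 0, 0, 0, 0, 60], [0, 0, 0, 0, 0, 0, 60], [0, 0, 0, 0, 0, 0, 60]]]'

```text
clock: 24.9
eef_pos: [0.5118, 0.089, 0.282]
tool_rot: [0.723, 0.691, 0.002, 0.0]
ft_force: [0.5, 0.5, 0.2]
grip_width: 0.0599
```

Run:
```python
from wheel import *
st()
P,m=pose('wrist');save('wrist','w10.png')
W,im=wheel('pics/w10.png',P,m);print('wheel',W.round(4))
cv2.imwrite('pics/w10b.png',cv2.resize(cv2.imread('pics/w10.png'),(800,600),interpolation=cv2.INTER_CUBIC))
b,g,r=im[...,0],im[...,1],im[...,2]
for h in masks_of('handle','wrist')[:2]:
    ys,xs=np.nonzero(h['pixels']);print(h['conf'],h['at'],xs.min(),xs.max(),ys.min(),ys.max())
red=(r>150)&(g<70)&(b<70);ys,xs=np.nonzero(red);k=(xs>200)&(xs<400)&(ys<200)
q=(xs[k].mean(),ys[k].mean());A=atz(P,m,q,.09)[:2]-W[:2];print('red',q,k.sum(),np.degrees(np.arctan2(A[1],A[0])))
np.save('P10.npy',P)
```

```text
24.9 p [0.5118 0.089  0.282 ] yaw 87.44 z [ 0.004  0.002 -1.   ] F [0.5 0.5 0.2] w 0.0599
wheel [0.5152 0.0993 0.0776]
0.57 [300.5, 136.9] 287 314 125 152
red (np.float64(310.2238805970149), np.float64(102.14179104477611)) 134 66.71632835360438
```

View pics/w10b.png

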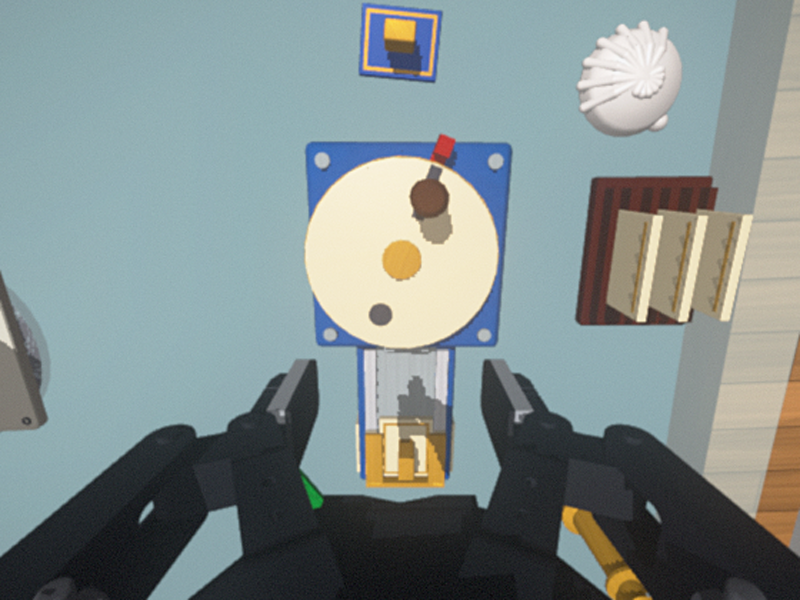

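The lid sits inside the box under the lips with its far edge at the end wall, the pusher is back, and the handle is by the pointer. I compare the wheel angle before and after.

Run:
```python
from wheel import *
m=camera_model('wrist')
for n,c0,d0 in (('8',(310.5,136.5),(274,218.5)),('10',(300.3,138),(266,219.8))):
    P=np.load(f'P{n}.npy');W,im=wheel(f'pics/w{n}.png',P,m);b,g,r=im[...,0],im[...,1],im[...,2]
    for nm,mk,c,z,R0 in (('handle',(r<125)&(g<70)&(r>g+12),c0,.146,17),('dot',(abs(r-b)<30)&(r<140),d0,.096,12)):
        Y,X=np.mgrid[:420,:560];k=mk&(np.hypot(X-c[0],Y-c[1])<R0);u=np.argwhere(k).mean(0)[::-1]
        h=atz(P,m,u,z)[:2]-W[:2];print(n,nm,k.sum(),u.round(1),np.hypot(*h).round(4),np.degrees(np.arctan2(h[1],h[0])).round(2))
P=np.load('P10.npy')
B=np.array([.5138+.0002,-.0455]);a=np.radians(-92.78);e=np.array([np.cos(a),np.sin(a)]);t=np.array([-e[1],e[0]])
hx=B+.068*e
print('home block top expect px(view)',[(proj(P,m,[*(hx+dx*e+dy*t),.082])*1.42857).round(0) for dx,dy in((-.013,-.008),(-.013,.008),(.013,.008),(.013,-.008))],'plate rear edge',[(proj(P,m,[*(hx-.035*e+dy*t),.048])*1.42857).round(0) for dy in(-.02,.02)])
cv2.imwrite('pics/w10c.png',cv2.resize(cv2.imread('pics/w10.png')[235:350,240:330],(626,600*1)[:2],interpolation=cv2.INTER_CUBIC))
```

```text
8 handle 0 [nan nan] nan nan
8 dot 175 [273.9 218.4] 0.0506 -112.76
10 handle 0 [nan nan] nan nan
10 dot 175 [266.  219.9] 0.0506 -112.45
home block top expect px(view) [array([397., 458.]), array([414., 458.]), array([413., 480.]), array([397., 480.])] plate rear edge [array([386., 419.]), array([424., 419.])]<stdin>:6: RuntimeWarning: Mean of empty slice.
  ret = um.true_divide(
```

View pics/w10c.png

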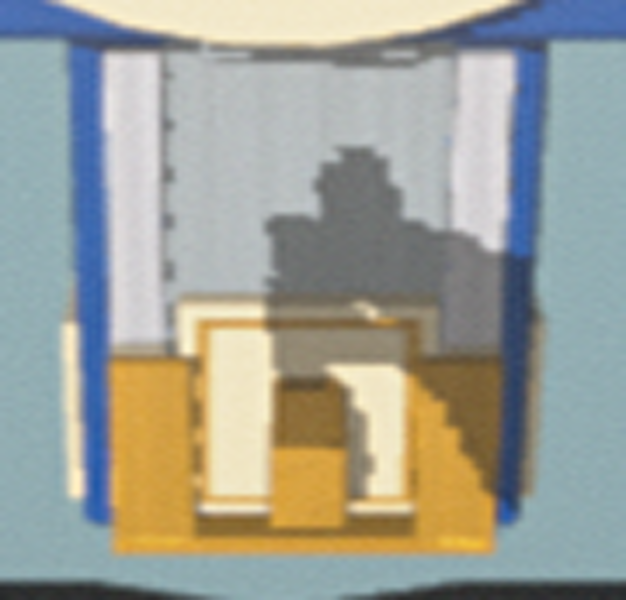

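The lid's rear edge is at view row 418.7, against 419 expected when home. The wheel mark is back within 0.3° of its start. I hand in.

Run:
```python
from h import *
st();print(job_done())
```

```text
25.0 p [0.5114 0.0892 0.281 ] yaw 87.47 z [ 0.002  0.002 -1.   ] F [-0.7 -0.6 -0.1] w 0.0597
the job is handed in; nothing more can be done
None
```

The job is handed in at 25.0 s of the 72 s allowed. I set the cream lid in the bay, released it, and turned the handle clockwise through one revolution. I then let go and lifted clear. All the final checks agreed; `job_done` gives no verdict.

- **Lid:** it sits in the music box under the lips. Its rear edge is at picture row 418.7, against 419 expected when fully home. The pusher has drawn back.
- **Wheel:** felt progress was 359.9°. The mark on the wheel is within about 0.3° (0.005 rad) of where it started, and I never turned it backwards.
- **Rubber bush:** at the once-per-call force readings, the highest values were about 1.1 mm outwards and 1.2 mm along the turn. The limits are 3 mm and 5 mm.
- **Handle check:** my colour mask for the handle's own before-and-after angle found no pixels. That comparison rests on the wheel mark and the felt angle. The last picture shows the handle at the red pointer.
- **Bystanders:** I touched nothing else on the counter.

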